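# Load a culture dish into the colony imager

### The arm

A 6-joint arm with a two-finger parallel gripper is mounted at the origin on a cart in front of the work surface, level with it; the furniture and walls round the work are solid. World frame = base frame: x ahead of the robot, y to its left, z up, the work surface at z = 0. Lengths are in m, angles in rad, forces in N, time in s.
With the tool pointing down it reaches from about 0.35 to 0.975 m from the base axis. Payload 4.9 kg.
Tool frame: the origin (TCP) lies midway between the tips of the shut fingers; the grasp point (between the pads) lies behind it (manip.grasp_offset is the y of the grasp point in the tool frame, in m); y points along the fingers, z is the direction in which the jaws open and shut, and the axes are right-handed (so a half turn about y gives the same grasp; the last joint's range is limited). The gripper opens to 85 mm and grips with 20 to 120 N. Pads are 22 mm wide; open, the fingers measure 114 mm over their backs; the gripper's body (76 mm by 85 mm) begins 54 mm behind the grasp point. The pads swing forward as they close: fully open they stand 13 mm farther back than shut.
Start: joints at [1.069, 0.053, 1.613, -0, 1.476, -0.119], TCP at [0.233, 0.58, 0.202] pointing down, gripper open.
Joint ranges: [-3.01, 3.01], [-1.01, 2.22], [0.06, 2.58], [-1.02, 4.17], [0.09, 2.62], [-3.14, 3.14]. Speed limits (rad/s): [2.57, 2.57, 3.14, 3.14, 3.14, 3.14].

### API

Orientations are given as a unit quaternion [w, x, y, z].
In Python, from plant import manip gives the robot as it stands. The module is installed in compiled form; this text tells all that it offers.
- The arm moves only by the shell command python3 -m jog 'ROWS'. ROWS is a JSON object of lists of equal length, an entry for each row: "offset": the shift along the world's x, y, z in units of 50 mm (1.0 is 50 mm), a list of three; "angular": the turn, a rotation vector about the world's x, y, z in units of 6 degrees (1.0 is 6 degrees), a list of three; "jaw": the finger opening in mm, from 0 to 85.4. In form: {"offset": [[tx, ty, tz], ...], "angular": [[ax, ay, az], ...], "jaw": [jaw, ...]}. A call has 1 to 12 rows; each row shifts and turns the commanded pose from where the row before left it; what a row does not reach is not made up. A row lasts 1/10 s, in which the tool goes at most 50 mm and 8.59 degrees, less where a joint would pass 70% of its speed; a pose out of reach is approached as far as the arm can. A call is refused whole if a number of a shift passes 1 or a number of a turn 1, either way. A call with a gripper value outside its range is refused whole. The fingers move at their own pace and stop on an object; the grip force is fixed at half the most. Time passes only in rows, so rows that do not move let the fingers close. It gives the time, the measured TCP pose, the force and the opening at its end, in the units of the state.
- manip.state(): the state, without advancing time (a new reading comes with each control period).
- manip.grab_frame(name): name is "scene" or "top" or "wrist"; returns the picture (480x640x3 uint8, blue, green, red); there is no depth.
- manip.camera_model(name): a dict with "fx", "fy", "cx", "cy" (pixels), "k1" (the pictures are not rectified: a ray, as slopes to the right and down, at radius r is drawn at 1 + k1 r^2 times it, then the intrinsics apply), "rvec" (rotation vector, rad) and "tvec" (3), from world to camera coordinates, as OpenCV has them; the wrist camera has in their place "mount" (4x4, takes a point from camera to tool coordinates, whose origin is the TCP and whose axes are the tool frame's). Camera axes: x right, y down, z forward; pixel columns grow to the right and rows downward; lengths in m; the calibration is good to about 2 mm. A picture is of the moment at which its call begins: read the wrist's pose just before it. camera_model takes no time and is no camera call.
- manip.job_done(): hands the job in, once; it reports no verdict.
The state is a dict: "time": time; "joint_pos": joint angles; "joint_vel": joint speeds; "joint_efforts": joint torques, N m; "tool_pos": TCP position; "tool_rot": TCP orientation; "contact_force": force on the tool from outside, world axes, zero at the start; "ft_torque": the same for the moment, N m; "gripper_width": opening from 0.0 (shut) to 1.0 (fully open).
Only numpy, scipy, OpenCV 4.12 (cv2) and the standard library are available. Lean on these libraries where they do the work, as an engineer would, in place of code of your own. Each camera call takes 0.05 s, during which the arm holds its last target.

### The job

Load the culture dish for imaging: draw the imager's dish stage fully out to its loading stop, get the dish across the desk and up the ramp in the imager's side until it sits in the stage's nest, then slide the stage fully home under the camera with the dish riding in it. Keep the dish flat, and leave the jar, the beaker, the highlighter and the counter where they stand.

Things in the scene. Friction and masses are not known exactly. Their poses are not given: they have to be found in the camera images.
- dish: closed round culture (petri) dish, pale (cream to grey) agar in a clear dish, loose, 90 mm across and 16 mm high (its solid wall is 86 mm across, 13 mm high); too wide for the gripper, so it is pushed. Origin: centre of its underside, z up.
- imager: colony imager, fixed: a dark bed plate with two aluminium guide rails and a camera on a bridge at its far end. Origin: on the desk, at the centre of the loading position; +x runs along the rails towards the camera, y left, z up. Bed x = -110 to 220 mm, y = -64 to 64 mm; rails 12 mm high, inner faces at y = +-54 mm.
- loading_gap (a point): middle of the loading gap in the imager's right (-y) rail, 59 mm right of the imager's origin, on its sill 5.5 mm above the desk. The gap is 100 mm wide (along x); a ramp rises to the sill from the desk 35 mm farther right, between two 12 mm high cheeks that flare from 104 mm apart at the sill to 130 mm apart 30 mm farther right.
- bridge (a point): point on the bed below the camera, 150 mm ahead (+x) of the imager's origin. The bridge's posts (20 mm square, 172 mm high) stand 78 mm left and right of it; the black ring light, 94 mm across, has its underside 75 mm above the desk; camera and beam above reach 200 mm.
- stage (a joint): slide of the dish stage along the imager's +x: 0 = fully out at the loading stop (nest centred on the imager's origin, open to the loading gap), 0.15 m = fully home at the end stop, nest under the camera. Friction about 2 N.
- stage_nest (a point): centre of the stage's nest, on its floor, 4.4 mm above the desk, 1 mm below the sill. The nest is 96 mm wide along x between two black fences, closed by a fence on the left (+y, inner face 48 mm from this point) and open to the right (-y); fences 13 mm high above the desk. A metal tongue 40 mm wide runs from the nest towards -x.
- stage_tab (a point): middle of the upright pull tab at the front end of the stage's tongue, 161 mm before the nest centre, 30 mm above the desk. The tab is a plate 8 mm thick (along the imager's x), 56 mm wide and 49 mm high above the desk; it can be pushed or hooked from either side.
- jar: specimen jar with light grey screw cap, loose, 46 mm across, 58 mm high; origin: centre of its underside. Leave it standing.
- beaker: small clear beaker, loose, 53 mm across, 63 mm high; origin: centre of its underside. Leave it standing.
- highlighter: yellow-green highlighter pen lying on the desk, loose, 118 x 15 x 17 mm; origin: centre of its underside. Leave it.
- counter: grey hand tally counter with a finger ring, loose, 45 x 70 x 29 mm; origin: centre of its underside. Leave it.
Not all that is in view belongs to the job. What is shaped like the dish but green or purple is not meant.

How it is judged:
On the way, in this order (a step that is already met when the one before it is completed fails the run):
1. the stage is drawn fully out to its loading stop (within 4 mm) (value of joint stage below 0.004 m), for 0.2 s.
2. the dish lies flat in the nest (within 14 mm of its centre) while the stage is out (within 12 mm) (horizontal distance between dish and stage_nest below 0.014 m and z of dish in the frame of stage_nest below 0.003 m and angle between dish's own z axis and vertical below 0.05 rad and value of joint stage below 0.012 m), for 0.2 s.
At the end, for the whole second after the job is handed in: The stage stands at its end stop under the camera (within 4 mm), and the dish lies still and flat in its nest (within 14 mm of the nest's centre, which the fences ensure, and not raised by more than 3 mm) (value of joint stage above 0.146 m and horizontal distance between dish and stage_nest below 0.014 m and z of dish in the frame of stage_nest below 0.003 m and angle between dish's own z axis and vertical below 0.05 rad and linear speed of dish below 0.02 m/s); the robot touches nothing.
It fails at once if the dish is tipped by more than 0.35 rad (angle between dish's own z axis and vertical above 0.35 rad).
It fails at once if the jar is shifted by more than 25 mm or tipped (distance of jar from where it was at the start of the episode above 0.025 m or angle between jar's own z axis and vertical above 0.4 rad).
It fails at once if the beaker is shifted by more than 25 mm or tipped (distance of beaker from where it was at the start of the episode above 0.025 m or angle between beaker's own z axis and vertical above 0.4 rad).
It fails at once if the highlighter or the counter is shifted by more than 25 mm (distance of any of highlighter, counter from where it was at the start of the episode above 0.025 m).
It also fails if it takes over 72 s, if anything falls off the work surface, if the arm or the gripper's body presses on something with over 40 N, if the wrist force passes 120 N, or if a joint passes its speed limit or range.

## Working session

There is one attempt and no reset: what is moved stays moved. The work goes in short steps, Python scripts to look and compute and a shell command to move; the robot and the scene stay as the last step left them, time stands still between calls to the robot, and variables do not carry over. Pictures are saved under pics/ and viewed, and the job is handed in when it is done.

```bash
mkdir -p pics; cat > h.py <<'E'
import numpy as np, cv2
from plant import manip
def grab(n,f):
    im=manip.grab_frame(n); cv2.imwrite('pics/'+f,im); return im
def ray(n,u,v):
    m=manip.camera_model(n)
    K=np.array([[m['fx'],0,m['cx']],[0,m['fy'],m['cy']],[0,0,1]])
    d=np.array([(u-m['cx'])/m['fx'],(v-m['cy'])/m['fy']])
    s=d.copy()
    for _ in range(20): s=d/(1+m['k1']*(s@s))
    R=cv2.Rodrigues(np.array(m['rvec'],float))[0]; t=np.array(m['tvec'],float).ravel()
    return -R.T@t, R.T@np.array([s[0],s[1],1])
def onz(n,u,v,z):
    o,d=ray(n,u,v); return o+d*(z-o[2])/d[2]
def proj(n,p):
    m=manip.camera_model(n)
    R=cv2.Rodrigues(np.array(m['rvec'],float))[0]; c=R@np.array(p)+np.array(m['tvec'],float).ravel()
    s=c[:2]/c[2]; s=s*(1+m['k1']*(s@s)); return s*[m['fx'],m['fy']]+[m['cx'],m['cy']]
E
python3 - <<'E'
from h import *
grab('top','top0.png');grab('scene','scene0.png')
s=manip.state();print(s['tool_pos'],s['tool_rot'],s['time'],manip.grasp_offset)
for n in('top','scene'):
    print(n,ray(n,320,240))
E
```

```text
[0.23315147 0.57922589 0.20069929] [-0.69358017  0.69480766 -0.13472063  0.13431014] 0.1 -0.0187
top (array([ 0.34498824, -0.0052047 ,  1.24911302]), array([ 0.20433579,  0.01845192, -0.97876839]))
scene (array([0.25502606, 0.59298155, 0.79284685]), array([ 0.32420386, -0.56342304, -0.75993839]))
```

View pics/top0.png

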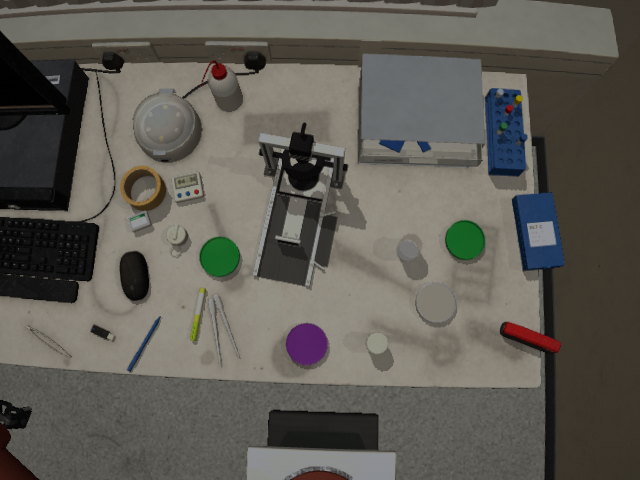

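View pics/scene0.png

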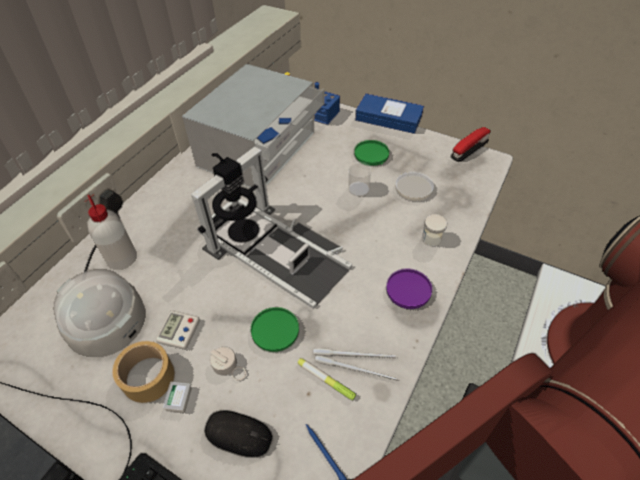

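The top view shows the dish at (436,304), the beaker at (409,250), the jar at (377,344), and the imager from (255,280)/(310,285) to the bridge at about (303,165). The pull tab is at (289,240), so the stage is part way in. I'll zoom in to measure these.

```bash
python3 - <<'E'
from h import *
im=cv2.imread('pics/top0.png')
c=im[120:300,230:380]; cv2.imwrite('pics/z1.png',cv2.resize(c,None,fx=3.3,fy=3.3,interpolation=cv2.INTER_CUBIC))
c=im[220:370,340:490]; cv2.imwrite('pics/z2.png',cv2.resize(c,None,fx=4,fy=4,interpolation=cv2.INTER_CUBIC))
E
```

```text
(no output)
```

View pics/z1.png

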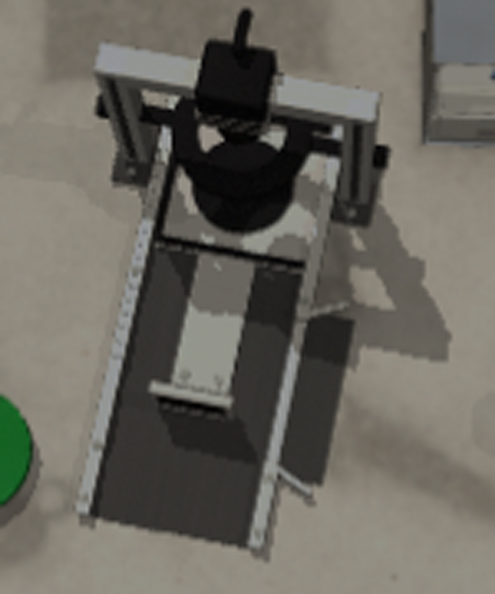

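View pics/z2.png

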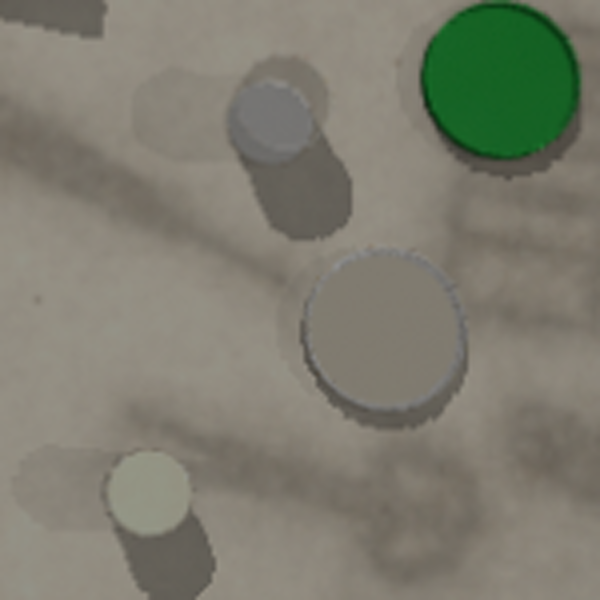

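```bash
cat > m.py <<'E'
from h import *
def z1(a,b,z): return onz('top',230+(a+.5)/3.3-.5,120+(b+.5)/3.3-.5,z)
def z2(a,b,z): return onz('top',340+(a+.5)/4-.5,220+(b+.5)/4-.5,z)
P={'Lfront':(87,512),'Rfront':(258,545),'Lfar':(164,160),'Rfar':(334,165),'Rgapfar':(303,310),'Rgapnear':(275,468)}
W={k:z1(*v,.012) for k,v in P.items()}
for k,v in W.items(): print(k,v.round(4))
d=lambda a,b:(W[b]-W[a])
print('LR',np.linalg.norm(d('Lfront','Rfront')))
for a,b in(('Lfront','Lfar'),('Rfront','Rfar'),('Rfront','Rgapfar')): e=d(a,b);print(a,b,np.degrees(np.arctan2(e[1],e[0])),np.linalg.norm(e))
e=d('Lfront','Rfront');print('perp',np.degrees(np.arctan2(e[1],e[0]))+90)
print('tab',z1(151,386,.049),z1(232,404,.049))
print('dish',z2(384,330,.016),'beaker top',z2(270,115,.063),'beaker',z2(282,118,.063),'jar',z2(149,492,.058))
E
python3 m.py; python3 - <<'E'
from h import *
im=cv2.imread('pics/scene0.png')
c=im[130:320,180:370]; cv2.imwrite('pics/z3.png',cv2.resize(c,None,fx=3.1,fy=3.1,interpolation=cv2.INTER_CUBIC))
E
```

```text
Lfront [0.5201 0.1561 0.012 ]
Rfront [0.5022 0.041  0.012 ]
Lfar [0.7684 0.1176 0.012 ]
Rfar [ 7.685e-01 -6.000e-04  1.200e-02]
Rgapfar [0.6639 0.0171 0.012 ]
Rgapnear [0.5544 0.0318 0.012 ]
LR 0.11642984329154543
Lfront Lfar -8.813604792328919 0.2512253134953328
Rfront Rfar -8.89685474072804 0.2695823091483085
Rfront Rgapfar -8.436089503539032 0.16350671941054923
perp -8.84810826736485
tab [0.59965057 0.11409752 0.049     ] [0.58946846 0.06044613 0.049     ]
dish [ 0.47266765 -0.23915711  0.016     ] beaker top [ 0.58077357 -0.16905234  0.063     ] beaker [ 0.57936064 -0.17549497  0.063     ] jar [ 0.38033829 -0.10863856  0.058     ]
```

View pics/z3.png

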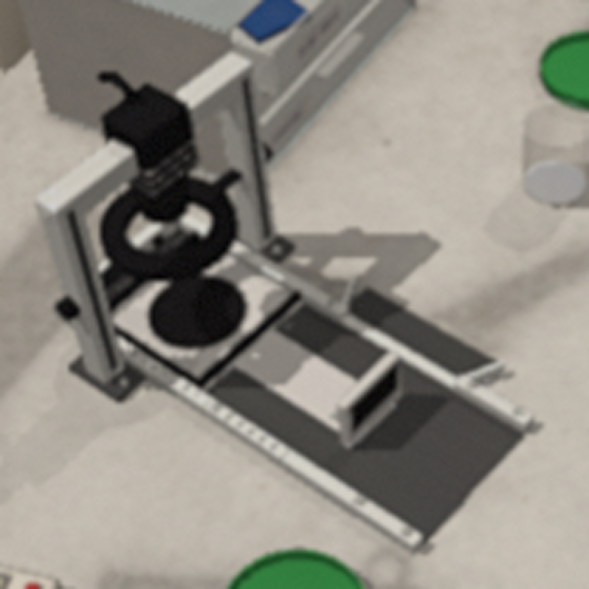

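```bash
cat >> h.py <<'E'
from scipy.spatial.transform import Rotation as Ro
def st():
    s=manip.state(); q=s['tool_rot']; R=Ro.from_quat([q[1],q[2],q[3],q[0]]).as_matrix()
    print('t',s['time'],'p',np.round(s['tool_pos'],4),'F',np.round(s['contact_force'],1),'jaw',s['gripper_width'],'j6',np.round(s['joint_pos'],2)); print(R.round(3))
A=np.radians(-8.85); U=np.array([np.cos(A),np.sin(A)]); N=np.array([-U[1],U[0]]); O=np.array([.619,.082])
def w(x,y): return O+x*U+y*N
def l(p): d=np.array(p)[:2]-O; return d@U,d@N
E
python3 -c "
from h import *
st()
print(w(0.0,0),w(-.161,0),w(-.21,0),l((.5946,.0873)),w(0,-.13))"
```

```text
t 0.1 p [0.2332 0.5792 0.2007] F [ 0.6 -0.   0.5] jaw 0.9972067039490129 j6 [ 1.07  0.05  1.61  0.    1.48 -0.12]
[[ 0.928 -0.001  0.374]
 [-0.374 -0.002  0.928]
 [-0.    -1.    -0.002]]
[0.619 0.082] [0.45991679 0.10676956] [0.41150016 0.11430812] (np.float64(-0.024924901096578984), np.float64(0.0014830055042900753)) [ 0.59899974 -0.04645228]
```

```bash
python3 -m jog '{"offset":[[0.39,-0.5,0],[0.39,-0.5,0],[0.39,-0.5,0],[0.39,-0.5,0],[0.39,-0.5,0],[0.39,-0.5,0],[0.39,-0.5,0],[0.39,-0.5,0],[0.39,-0.5,0],[0.39,-0.5,0]],"angular":[[0,0,0.22],[0,0,0.22],[0,0,0.22],[0,0,0.22],[0,0,0.22],[0,0,0.22],[0,0,0.22],[0,0,0.22],[0,0,0.22],[0,0,0.22]],"jaw":[0,0,0,0,0,0,0,0,0,0]}'
python3 -m jog '{"offset":[[0.39,-0.5,0],[0.39,-0.5,0],[0.39,-0.5,0],[0.39,-0.5,0],[0.39,-0.5,0],[0.39,-0.5,0],[0.39,-0.5,0],[0.39,-0.5,0],[0.39,-0.5,0],[0.39,-0.5,0],[0,0,0]],"angular":[[0,0,0],[0,0,0],[0,0,0],[0,0,0],[0,0,0],[0,0,0],[0,0,0],[0,0,0],[0,0,0],[0,0,0],[0,0,0]],"jaw":[0,0,0,0,0,0,0,0,0,0,0]}'
python3 -c "
from h import *
st();print(l(manip.state()['tool_pos']));grab('wrist','w1.png')"
```

```text
time: 1.1
tool_pos: [0.4288, 0.3285, 0.2013]
tool_rot: [-0.705, 0.705, -0.054, 0.053]
contact_force: [-0.5, 0.2, 0.3]
gripper_width: -0.0
time: 2.2
tool_pos: [0.6247, 0.0768, 0.2009]
tool_rot: [-0.705, 0.705, -0.055, 0.055]
contact_force: [-1.2, -0.1, -0.4]
gripper_width: 0.005
t 2.2 p [0.6247 0.0768 0.2009] F [-1.2 -0.1 -0.4] jaw 0.004532224254537441 j6 [ 0.    0.06  1.6  -0.    1.48 -1.41]
[[ 0.988 -0.001  0.156]
 [-0.156 -0.001  0.988]
 [-0.001 -1.    -0.001]]
(np.float64(0.0064013864157356675), np.float64(-0.004285464519794087))
```

View pics/w1.png

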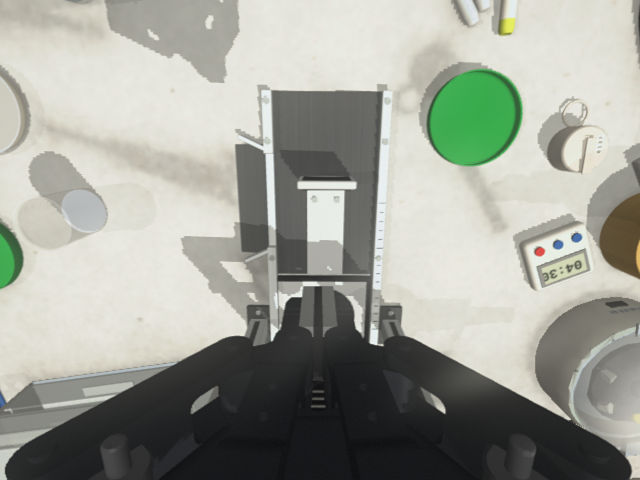

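The wrist view shows the tab's top edge at (298..356,184), the front rail ends at (265,92)/(388,92) and the gap cheeks at (250,140)/(258,258). I'll cross-check my frame against these.

```bash
cat >> h.py <<'E'
def wz(u,v,z):
    m=manip.camera_model('wrist'); s=manip.state(); q=s['tool_rot']; R=Ro.from_quat([q[1],q[2],q[3],q[0]]).as_matrix()
    d=np.array([(u-m['cx'])/m['fx'],(v-m['cy'])/m['fy']]); e=d.copy()
    for _ in range(20): e=d/(1+m['k1']*(e@e))
    M=np.array(m['mount']); o=R@M[:3,3]+s['tool_pos']; r=R@M[:3,:3]@np.array([e[0],e[1],1]); return o+r*(z-o[2])/r[2]
E
python3 -c "
from h import *
for n,u,v,z in(('tabL',356,183,.049),('tabR',298,183,.049),('Rfront',267,92,.012),('Lfront',388,92,.012),('gapnear',269,150,.012),('gapfar',271,252,.012)):
    p=wz(u,v,z);print(n,p.round(4),np.round(l(p),4))"
```

```text
tabL [0.5977 0.1181 0.049 ] [-0.0265  0.0324]
tabR [0.5894 0.0645 0.049 ] [-0.0265 -0.0219]
Rfront [0.5026 0.0469 0.012 ] [-0.1096 -0.0526]
Lfront [0.5206 0.1628 0.012 ] [-0.1096  0.0647]
gapnear [0.5564 0.0382 0.012 ] [-0.0552 -0.0529]
gapfar [0.6638 0.0193 0.012 ] [ 0.0539 -0.0551]
```

```bash
sed -i 's/O=np.array(\[.619,.082\])/O=np.array([.6194,.0845])/' h.py; python3 -m jog '{"offset":[[0,0.14,-0.3],[0,0,-0.5],[0,0,-0.5],[0,0,-0.5],[0,0,-0.5],[0,0,-0.5],[0,0,-0.4],[0,0,-0.3],[0,0,0]],"angular":[[0,0,0],[0,0,0],[0,0,0],[0,0,0],[0,0,0],[0,0,0],[0,0,0],[0,0,0],[0,0,0]],"jaw":[0,0,0,0,0,0,0,0,0]}'
python3 -m jog '{"offset":[[-0.2,0.03,0],[-0.2,0.03,0],[-0.2,0.03,0],[-0.2,0.03,0],[-0.2,0.03,0]],"angular":[[0,0,0],[0,0,0],[0,0,0],[0,0,0],[0,0,0]],"jaw":[0,0,0,0,0]}'
python3 -c "
from h import *
st();print(l(manip.state()['tool_pos']))"
```

```text
time: 3.15
tool_pos: [0.6202, 0.0879, 0.0231]
tool_rot: [-0.705, 0.705, -0.056, 0.051]
contact_force: [-0.3, -0.3, 0.5]
gripper_width: -0.003
time: 3.65
tool_pos: [0.5727, 0.0944, 0.0274]
tool_rot: [0.705, -0.705, 0.053, -0.054]
contact_force: [-0.2, -0.8, -0.6]
gripper_width: 0.001
t 3.65 p [0.5727 0.0944 0.0274] F [-0.2 -0.8 -0.6] jaw 0.0009456640671476757 j6 [ 0.04  0.12  1.85  0.    1.17 -1.38]
[[ 0.988  0.001  0.152]
 [-0.152  0.     0.988]
 [ 0.001 -1.     0.   ]]
(np.float64(-0.04764645258153218), np.float64(0.002621635613522463))
```

```bash
python3 -c "
from h import *
grab('scene','s2.png')
im=grab('top','t2.png');cv2.imwrite('pics/t2z.png',cv2.resize(im[120:300,230:380],None,fx=3.3,fy=3.3,interpolation=cv2.INTER_CUBIC))"
```

```text
(no output)
```

View pics/s2.png

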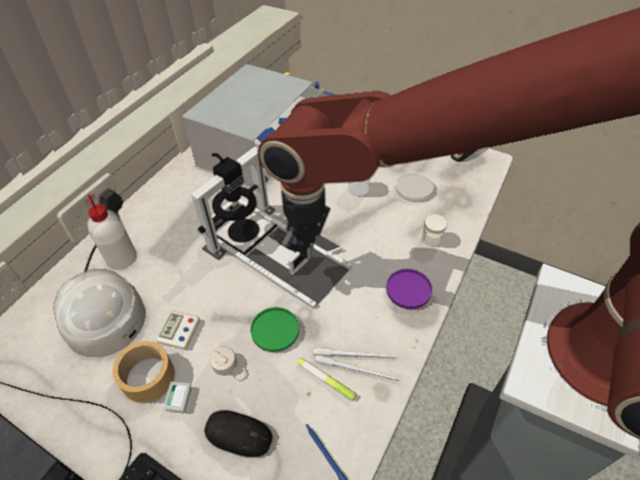

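View pics/t2z.png

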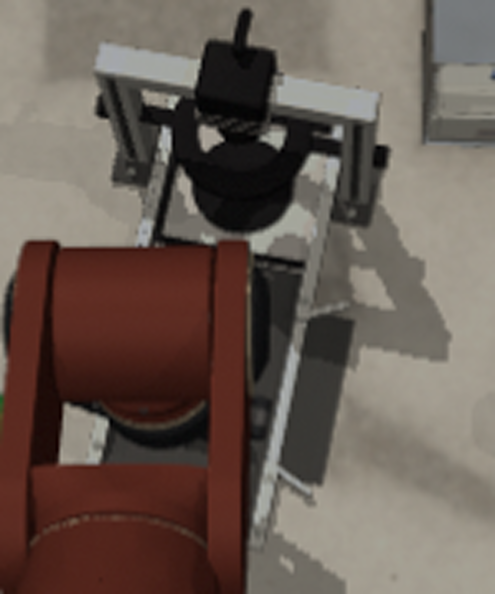

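```bash
python3 -c "
from h import *
im=cv2.imread('pics/s2.png');cv2.imwrite('pics/s2z.png',cv2.resize(im[150:320,200:370],None,fx=3.5,fy=3.5,interpolation=cv2.INTER_CUBIC))
st()"
```

```text
t 3.75 p [0.572  0.0945 0.0268] F [-0.6 -0.7 -0.1] jaw -0.0023064284667174664 j6 [ 0.04  0.12  1.85  0.    1.17 -1.38]
[[ 0.988 -0.001  0.151]
 [-0.151  0.     0.988]
 [-0.001 -1.    -0.   ]]
```

View pics/s2z.png

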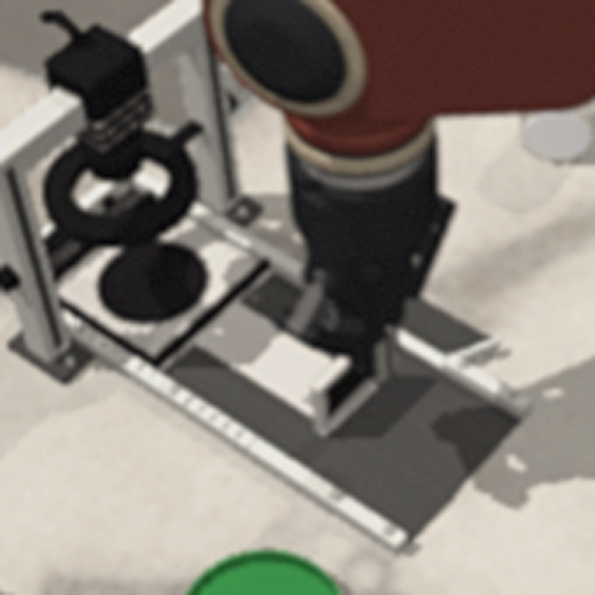

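```bash
python3 -c "
from h import *
p=manip.state()['tool_pos'];print(p,proj('scene',p),proj('scene',p+[0,0,.05]))
for z in(0,.049):
  for x in(-.0265,-.0225): print([proj('scene',[*w(x,y),z]).round(1) for y in(-.028,.028)])
"
```

```text
[0.571971   0.09453302 0.02679939] [307.66048955 265.0317534 ] [306.69430754 249.19753783]
[array([309.1, 258.6]), array([292. , 275.8])]
[array([307.6, 257.7]), array([290.5, 274.9])]
[array([308.2, 243.5]), array([290.5, 261. ])]
[array([306.7, 242.6]), array([288.9, 260.1])]
```

```bash
python3 -c "
from h import *
st();grab('wrist','w3.png')
from m import z1
for a in((158,238),(303,265)):p=z1(*a,.013);print(p,l(p))"|grep -v front
```

```text
t 3.75 p [0.572  0.0945 0.0268] F [-0.6 -0.7 -0.1] jaw -0.0023064284667174664 j6 [ 0.04  0.12  1.85  0.    1.17 -1.38]
[[ 0.988 -0.001  0.151]
 [-0.151  0.     0.988]
 [-0.001 -1.    -0.   ]]
Lfar [0.7684 0.1176 0.012 ]
Rfar [ 7.685e-01 -6.000e-04  1.200e-02]
Rgapfar [0.6639 0.0171 0.012 ]
Rgapnear [0.5544 0.0318 0.012 ]
LR 0.11642984329154543
perp -8.84810826736485
tab [0.59965057 0.11409752 0.049     ] [0.58946846 0.06044613 0.049     ]
dish [ 0.47266765 -0.23915711  0.016     ] beaker top [ 0.58077357 -0.16905234  0.063     ] beaker [ 0.57936064 -0.17549497  0.063     ] jar [ 0.38033829 -0.10863856  0.058     ]
[0.71140467 0.11854071 0.013     ] (np.float64(0.08567220862851581), np.float64(0.047790186891910245))
[0.6954397  0.01819848 0.013     ] (np.float64(0.08533477466878392), np.float64(-0.05381359863833256))
```

View pics/w3.png

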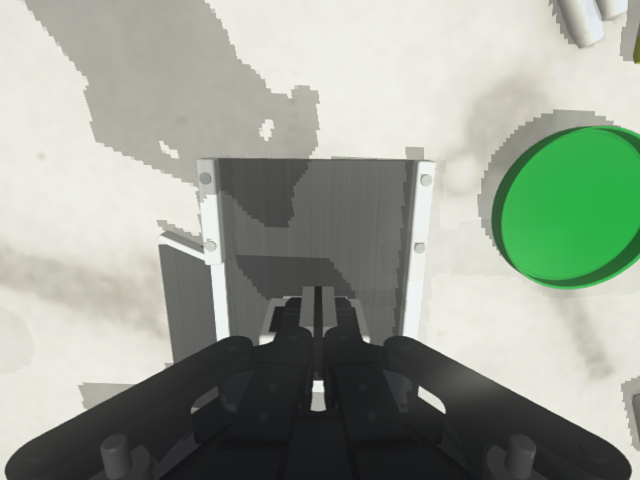

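```bash
python3 -c "
from h import *
for u,v,z in((360,300,.049),(272,300,.049),(320,290,.027),(438,160,.012),(205,160,.012)):
    p=wz(u,v,z);print(p.round(4),np.round(l(p),4))
im=cv2.imread('pics/w3.png');cv2.imwrite('pics/w3z.png',cv2.resize(im[230:400,230:410],None,fx=4,fy=3.5,interpolation=cv2.INTER_CUBIC))
"
```

```text
[0.5782 0.1137 0.049 ] [-0.0452  0.0225]
[0.5718 0.0717 0.049 ] [-0.0451 -0.0199]
[0.5802 0.094  0.027 ] [-0.0402  0.0033]
[0.522  0.1663 0.012 ] [-0.1088  0.0658]
[0.5033 0.0438 0.012 ] [-0.1085 -0.058 ]
```

View pics/w3z.png

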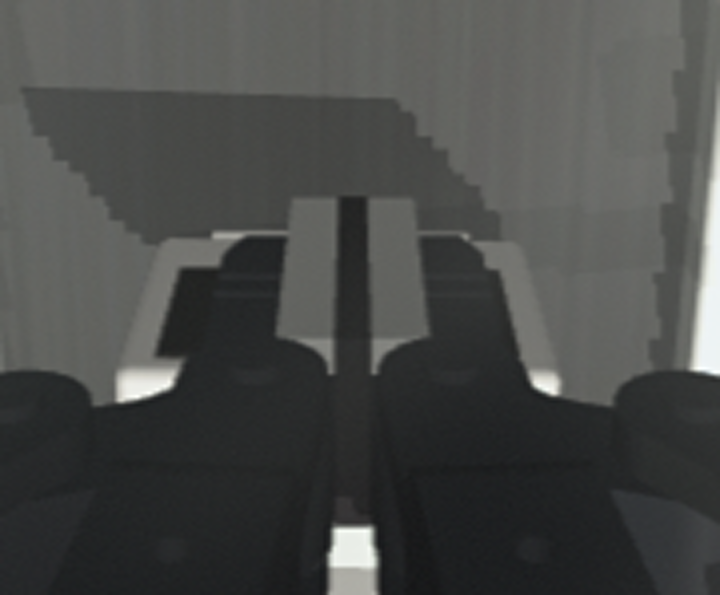

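```bash
python3 -c "
from h import *
for u,v,z in((369,343,.049),(260,343,.049),(369,337,.049),(347,298,.004),(283,298,.004)):
    p=wz(u,v,z);print(p.round(4),np.round(l(p),4))
"
```

```text
[0.6025 0.1154 0.049 ] [-0.0215  0.0279]
[0.5942 0.0613 0.049 ] [-0.0213 -0.0268]
[0.5991 0.1157 0.049 ] [-0.0249  0.0277]
[0.5987 0.1084 0.004 ] [-0.0242  0.0204]
[0.5926 0.0689 0.004 ] [-0.024  -0.0195]
```

The fingers are now in front of the tab and the stage hasn't moved. I'll lift, go back behind the tab and check before pulling.

```bash
python3 -m jog '{"offset":[[0,0,0.4],[0,0,0.4],[0,0,0.4],[0.4,-0.06,0.1],[0.4,-0.06,0],[0.4,-0.06,0],[0.1,0,0],[0,0,0]],"angular":[[0,0,0],[0,0,0],[0,0,0],[0,0,0],[0,0,0],[0,0,0],[0,0,0],[0,0,0]],"jaw":[0,0,0,0,0,0,0,0]}'
python3 -c "
from h import *
st();print(l(manip.state()['tool_pos']));grab('wrist','w4.png');st()"
```

```text
time: 4.6
tool_pos: [0.6388, 0.0851, 0.0916]
tool_rot: [0.705, -0.705, 0.054, -0.054]
contact_force: [-0.1, -0.1, -0.5]
gripper_width: -0.0
t 4.6 p [0.6388 0.0851 0.0916] F [-0.1 -0.1 -0.5] jaw -0.0003157961625377645 j6 [ 0.02  0.19  1.66  0.    1.3  -1.4 ]
[[ 0.988 -0.     0.152]
 [-0.152  0.     0.988]
 [-0.    -1.     0.   ]]
(np.float64(0.019078217133707703), np.float64(0.0035935724390797606))
t 4.65 p [0.6381 0.0853 0.0914] F [-0.7 -0.4 -0.1] jaw -0.004410352926595447 j6 [ 0.02  0.18  1.66  0.    1.3  -1.4 ]
[[ 0.988 -0.001  0.152]
 [-0.152  0.     0.988]
 [-0.001 -1.    -0.   ]]
```

View pics/w4.png

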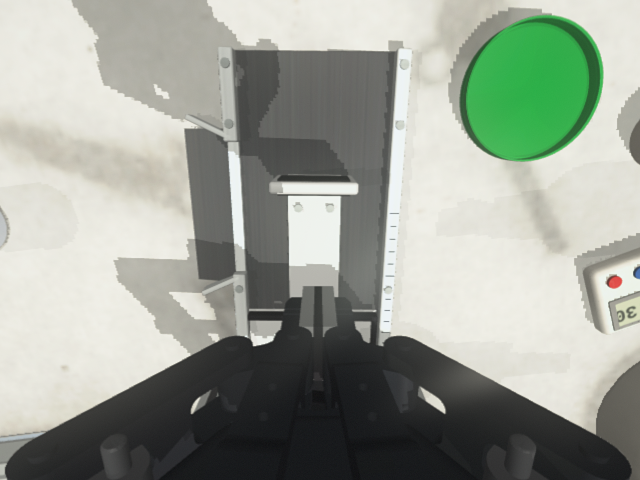

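```bash
python3 -c "
from h import *
for u,v,z in((270,188,.049),(358,188,.049),(275,177,.004),(350,177,.004),(320,288,.0914)):
    p=wz(u,v,z);print(p.round(4),np.round(l(p),4))
"; python3 -m jog '{"offset":[[0,0,-0.3],[0,0,-0.3],[0,0,-0.3],[0,0,-0.3],[0,0,-0.1],[0,0,0]],"angular":[[0,0,0],[0,0,0],[0,0,0],[0,0,0],[0,0,0],[0,0,0]],"jaw":[0,0,0,0,0,0]}'
python3 -c "
from h import *
st();print(l(manip.state()['tool_pos']));grab('wrist','w5.png')"
```

```text
[0.5916 0.0618 0.049 ] [-0.024  -0.0267]
[0.5999 0.116  0.049 ] [-0.0241  0.0281]
[0.5894 0.0599 0.004 ] [-0.0258 -0.0289]
[0.5979 0.1153 0.004 ] [-0.026   0.0271]
[0.6443 0.0851 0.0914] [0.0245 0.0044]
time: 5.25
tool_pos: [0.6371, 0.0852, 0.0248]
tool_rot: [-0.705, 0.705, -0.055, 0.053]
contact_force: [-0.3, -0.8, 0.6]
gripper_width: 0.001
t 5.25 p [0.6371 0.0852 0.0248] F [-0.3 -0.8  0.6] jaw 0.0005026084557853495 j6 [ 0.02  0.26  1.69 -0.    1.19 -1.4 ]
[[ 0.988 -0.003  0.152]
 [-0.152 -0.     0.988]
 [-0.003 -1.    -0.001]]
(np.float64(0.017412031504542666), np.float64(0.003467077484620891))
```

View pics/w5.png

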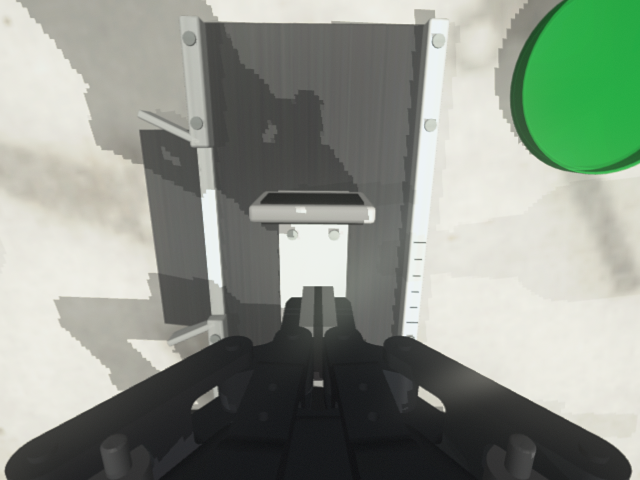

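The fingers are now behind the tab, above the tongue. I'll pull slowly.

```bash
python3 -m jog '{"offset":[[-0.15,0.023,0],[-0.15,0.023,0],[-0.15,0.023,0],[-0.1,0.015,0]],"angular":[[0,0,0],[0,0,0],[0,0,0],[0,0,0]],"jaw":[0,0,0,0]}'
python3 -m jog '{"offset":[[-0.1,0.015,0],[-0.1,0.015,0],[-0.1,0.015,0],[-0.1,0.015,0]],"angular":[[0,0,0],[0,0,0],[0,0,0],[0,0,0]],"jaw":[0,0,0,0]}'
python3 -c "
from h import *
st();print(l(manip.state()['tool_pos']));grab('wrist','w6.png')"
```

```text
time: 5.7
tool_pos: [0.6102, 0.0897, 0.0272]
tool_rot: [0.705, -0.705, 0.054, -0.054]
contact_force: [1.2, 0.6, -0.3]
gripper_width: -0.0
time: 6.1
tool_pos: [0.5906, 0.0925, 0.0268]
tool_rot: [-0.705, 0.705, -0.054, 0.054]
contact_force: [1.0, 0.6, 0.4]
gripper_width: -0.002
t 6.1 p [0.5906 0.0925 0.0268] F [1.  0.6 0.4] jaw -0.002304831124786221 j6 [ 0.03  0.16  1.81 -0.    1.18 -1.39]
[[ 0.988  0.     0.152]
 [-0.152 -0.     0.988]
 [ 0.    -1.    -0.   ]]
(np.float64(-0.02973471037468648), np.float64(0.0034536719535887927))
```

View pics/w6.png

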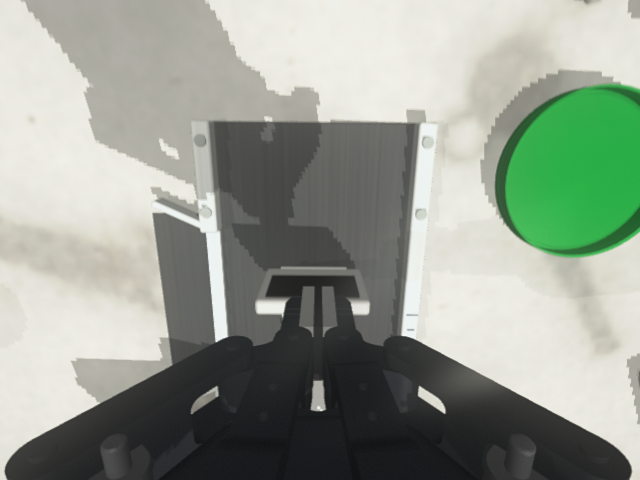

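```bash
python3 -c "
from h import *
for u,v,z in((255,306,.049),(370,306,.049),(280,267,.004),(346,267,.004)):
    p=wz(u,v,z);print(p.round(4),np.round(l(p),4))
im=cv2.imread('pics/w6.png');cv2.imwrite('pics/w6z.png',cv2.resize(im[230:400,230:410],None,fx=4,fy=3.5,interpolation=cv2.INTER_CUBIC))
"
```

```text
[0.5905 0.0613 0.049 ] [-0.025  -0.0273]
[0.5989 0.1163 0.049 ] [-0.0251  0.0283]
[0.5888 0.0691 0.004 ] [-0.0278 -0.0199]
[0.5949 0.1086 0.004 ] [-0.028   0.0201]
```

View pics/w6z.png

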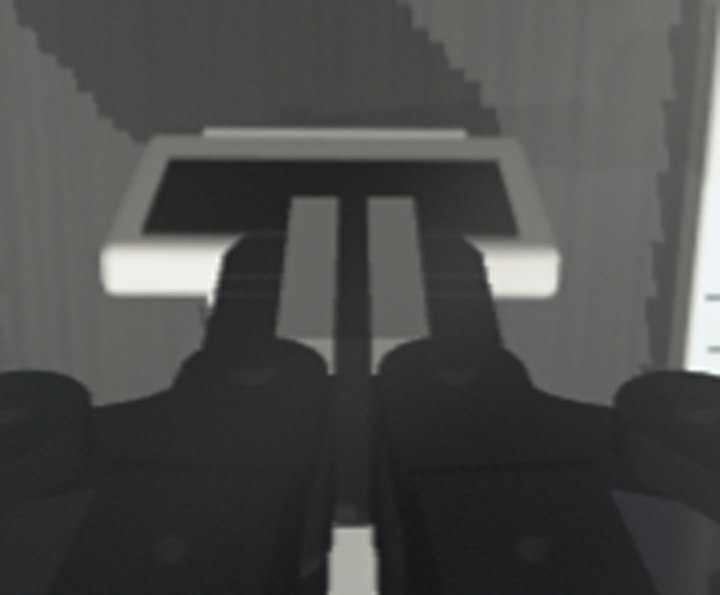

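```bash
python3 -c "
from h import *
im=grab('top','t7.png');cv2.imwrite('pics/t7z.png',cv2.resize(im[120:300,230:380],None,fx=3.3,fy=3.3,interpolation=cv2.INTER_CUBIC))
im=grab('scene','s7.png');cv2.imwrite('pics/s7z.png',cv2.resize(im[190:300,230:360],None,fx=5,fy=5,interpolation=cv2.INTER_CUBIC))"
```

```text
(no output)
```

View pics/t7z.png

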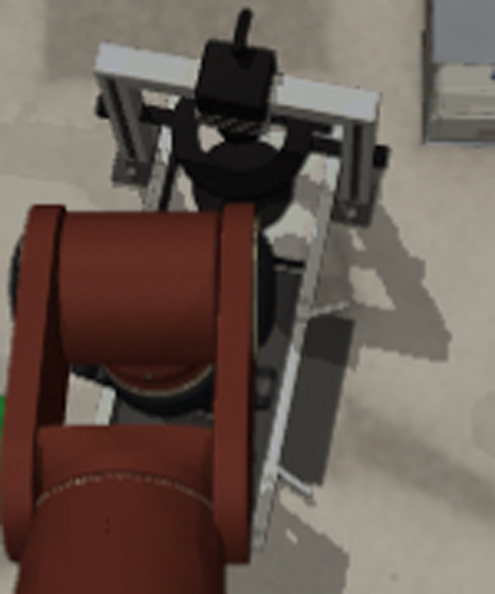

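View pics/s7z.png

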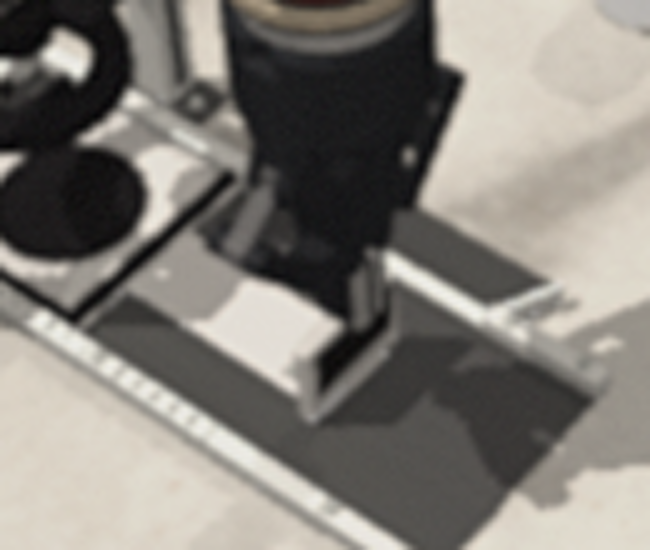

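```bash
python3 -c "
from h import *
m=manip.camera_model('wrist');M=np.array(m['mount']);print(M.round(4),m['k1'])
for y in(0,-.0187,-.03):
  c=np.linalg.inv(M)@np.array([0,y,0,1]);s=c[:2]/c[2];s=s*(1+m['k1']*s@s);print(y,s*[m['fx'],m['fy']]+[m['cx'],m['cy']])
p=manip.state()['tool_pos'];print(p)
for dz in(0,.01,.02,.03,.04):print(dz,(proj('scene',p+[0,0,dz])-[230,190])*5)
"
```

```text
[[-5.000e-04  9.578e-01  2.873e-01 -7.300e-02]
 [ 5.000e-04 -2.873e-01  9.578e-01 -1.735e-01]
 [ 1.000e+00  6.000e-04 -3.000e-04 -4.000e-04]
 [ 0.000e+00  0.000e+00  0.000e+00  1.000e+00]] -0.0011536268724031858
0 [318.64709277 277.53199552]
-0.0187 [318.72520031 292.43465809]
-0.03 [318.78095519 303.07285917]
[0.59067292 0.09248744 0.02674225]
0 [350.63154528 354.47909614]
0.01 [349.40603466 339.10046493]
0.02 [348.16185276 323.47697153]
0.03 [346.89859739 307.60306468]
0.04 [345.61585579 291.4730357 ]
```

```bash
python3 -m jog '{"offset":[[0,0,0.4],[0,0,0.4],[0.3,-0.046,0],[0.3,-0.046,0],[0.3,-0.046,0],[0,0,-0.4],[0,0,-0.4],[0,0,0]],"angular":[[0,0,0],[0,0,0],[0,0,0],[0,0,0],[0,0,0],[0,0,0],[0,0,0],[0,0,0]],"jaw":[0,0,0,0,0,0,0,0]}'
python3 -c "
from h import *
st();print(l(manip.state()['tool_pos']))
p=manip.state()['tool_pos']
for dz in(0,.01,.02,.03,.04):print(dz,(proj('scene',p+[0,0,dz])-[230,190])*5)
im=grab('scene','s8.png');cv2.imwrite('pics/s8z.png',cv2.resize(im[190:300,230:360],None,fx=5,fy=5,interpolation=cv2.INTER_CUBIC))"
```

```text
time: 7.05
tool_pos: [0.6334, 0.0854, 0.0232]
tool_rot: [-0.705, 0.705, -0.056, 0.052]
contact_force: [0.1, -0.2, -1.0]
gripper_width: -0.001
t 7.05 p [0.6334 0.0854 0.0232] F [ 0.1 -0.2 -1. ] jaw -0.0014220026200083503 j6 [ 0.02  0.26  1.7  -0.    1.19 -1.4 ]
[[ 0.988 -0.006  0.152]
 [-0.152 -0.     0.988]
 [-0.006 -1.    -0.001]]
(np.float64(0.013730343381040434), np.float64(0.0030095585415091867))
0 [270.35107807 309.46272885]
0.01 [268.53676067 294.05943954]
0.02 [266.69571232 278.41714855]
0.03 [264.82738011 262.53059692]
0.04 [262.93119733 246.39438193]
```

View pics/s8z.png

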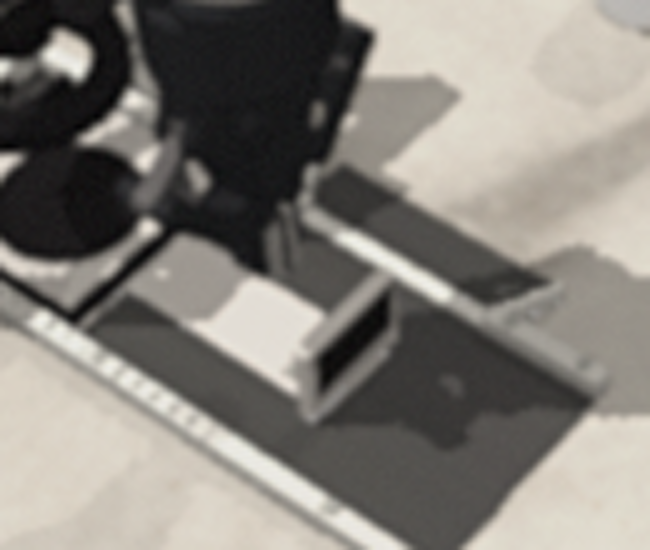

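```bash
python3 -c "
from h import *
p=manip.state()['tool_pos']
def wr(u,v):
    a=wz(u,v,0);b=wz(u,v,.1);return a,(b-a)
for us,vs in((287,243.6),(285,243),(289,244)):
  o,d=ray('scene',us,vs);a,e=wr(319,287)
  s,t=np.linalg.lstsq(np.c_[d,-e],a-o,rcond=None)[0]
  print((o+s*d).round(4),(a+t*e).round(4),p)
"
```

```text
[0.6227 0.0867 0.0572] [0.6253 0.087  0.0583] [0.63454803 0.08544447 0.02497637]
[0.6274 0.0869 0.0567] [0.6262 0.0868 0.0562] [0.63454803 0.08544447 0.02497637]
[0.618  0.0867 0.0585] [0.624  0.0871 0.0611] [0.63454803 0.08544447 0.02497637]
```

By triangulation the visible fingertip is well above the reported TCP, so the fingers passed over the tab. I'll descend in small steps, watching the force.

```bash
python3 -m jog '{"offset":[[0,0,-0.1],[0,0,-0.1],[0,0,-0.1],[0,0,0]],"angular":[[0,0,0],[0,0,0],[0,0,0],[0,0,0]],"jaw":[0,0,0,0]}'
python3 -c "
from h import *
st();print(l(manip.state()['tool_pos']))
p=manip.state()['tool_pos']
for dz in(0,.02):print(dz,(proj('scene',p+[0,0,dz])-[230,190])*5)
im=grab('scene','s9.png');cv2.imwrite('pics/s9z.png',cv2.resize(im[190:300,230:360],None,fx=5,fy=5,interpolation=cv2.INTER_CUBIC))
im=grab('wrist','w9.png')"
```

```text
time: 7.5
tool_pos: [0.6354, 0.0856, 0.0112]
tool_rot: [-0.705, 0.705, -0.054, 0.053]
contact_force: [-0.2, -0.4, -0.0]
gripper_width: -0.001
t 7.5 p [0.6354 0.0856 0.0112] F [-0.2 -0.4 -0. ] jaw -0.0008572620899402478 j6 [ 0.02  0.27  1.7   0.    1.17 -1.4 ]
[[ 0.988 -0.001  0.152]
 [-0.152 -0.     0.988]
 [-0.001 -1.    -0.   ]]
(np.float64(0.015695447560494007), np.float64(0.00351227667110084))
0 [268.12314113 326.19273339]
0.02 [264.46644453 295.70850734]
```

View pics/s9z.png

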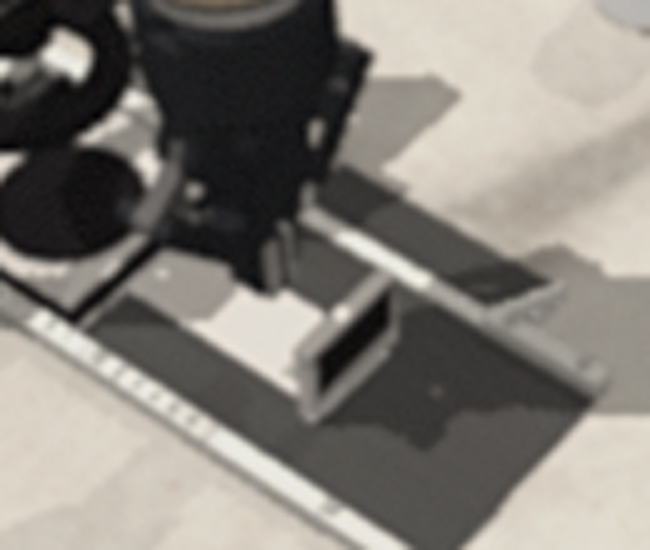

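View pics/w9.png

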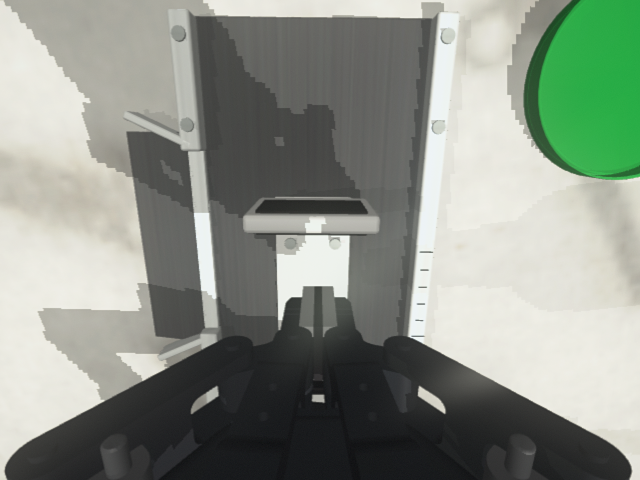

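```bash
python3 -m jog '{"offset":[[0,0,-0.1],[0,0,-0.1],[0,0,0]],"angular":[[0,0,0],[0,0,0],[0,0,0]],"jaw":[0,0,0]}'
python3 -m jog '{"offset":[[-0.15,0.023,0],[-0.15,0.023,0],[-0.15,0.023,0],[0,0,0]],"angular":[[0,0,0],[0,0,0],[0,0,0],[0,0,0]],"jaw":[0,0,0,0]}'
python3 -c "
from h import *
st();print(l(manip.state()['tool_pos']))
p=manip.state()['tool_pos']
for dz in(0,.02):print(dz,(proj('scene',p+[0,0,dz])-[230,190])*5)
im=grab('scene','s10.png');cv2.imwrite('pics/s10z.png',cv2.resize(im[190:300,230:360],None,fx=5,fy=5,interpolation=cv2.INTER_CUBIC))"
```

```text
time: 7.9
tool_pos: [0.6351, 0.0855, 0.0006]
tool_rot: [-0.705, 0.705, -0.055, 0.053]
contact_force: [-0.6, -0.1, 0.6]
gripper_width: 0.003
time: 8.3
tool_pos: [0.6123, 0.0893, 0.0018]
tool_rot: [0.705, -0.705, 0.054, -0.054]
contact_force: [0.4, 0.2, 0.3]
gripper_width: -0.003
t 8.3 p [0.6123 0.0893 0.0018] F [0.4 0.2 0.3] jaw -0.002618909425412282 j6 [ 0.02  0.24  1.76  0.    1.14 -1.39]
[[ 0.988 -0.     0.151]
 [-0.151  0.     0.988]
 [-0.    -1.    -0.   ]]
(np.float64(-0.00774631594721337), np.float64(0.003621287316601871))
0 [312.57061902 366.8611258 ]
0.02 [309.58240213 336.92736313]
```

View pics/s10z.png

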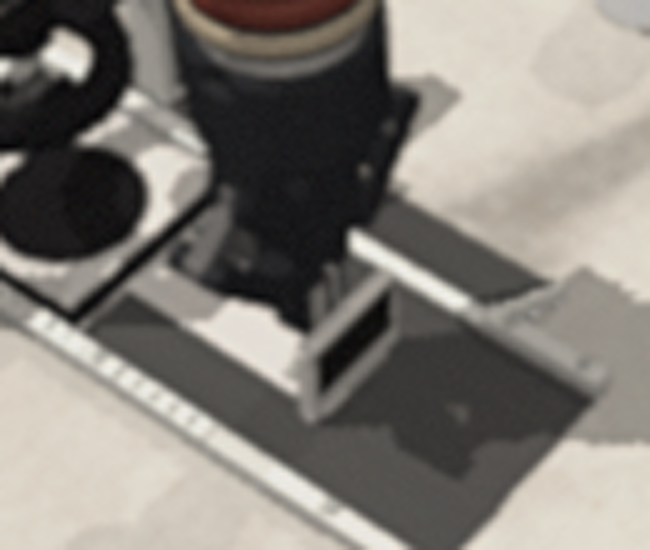

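```bash
python3 -m jog '{"offset":[[-0.15,0.023,0],[-0.15,0.023,0],[-0.15,0.023,0],[-0.15,0.023,0]],"angular":[[0,0,0],[0,0,0],[0,0,0],[0,0,0]],"jaw":[0,0,0,0]}'
python3 -c "
from h import *
st();print(l(manip.state()['tool_pos']))
im=grab('scene','s11.png');cv2.imwrite('pics/s11z.png',cv2.resize(im[190:300,230:360],None,fx=5,fy=5,interpolation=cv2.INTER_CUBIC))"
```

```text
time: 8.75
tool_pos: [0.5834, 0.0938, 0.0024]
tool_rot: [0.705, -0.705, 0.053, -0.054]
contact_force: [2.1, 0.5, 2.2]
gripper_width: 0.004
t 8.75 p [0.5834 0.0938 0.0024] F [2.1 0.5 2.2] jaw 0.004004652834478942 j6 [ 0.03  0.18  1.83  0.    1.13 -1.38]
[[ 0.988  0.001  0.152]
 [-0.152  0.     0.988]
 [ 0.001 -1.     0.   ]]
(np.float64(-0.036979779000419766), np.float64(0.0036876661213478875))
```

View pics/s11z.png

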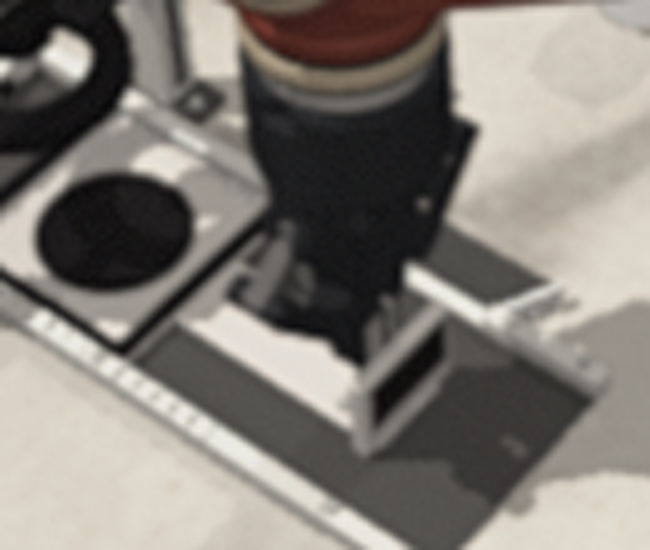

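The stage is moving with the fingers, at about 2 N. I'll keep pulling.

```bash
python3 -m jog '{"offset":[[-0.15,0.023,0],[-0.15,0.023,0],[-0.15,0.023,0],[-0.15,0.023,0],[-0.15,0.023,0],[-0.15,0.023,0],[-0.15,0.023,0],[-0.15,0.023,0],[-0.15,0.023,0],[-0.15,0.023,0],[-0.15,0.023,0],[-0.15,0.023,0]],"angular":[[0,0,0],[0,0,0],[0,0,0],[0,0,0],[0,0,0],[0,0,0],[0,0,0],[0,0,0],[0,0,0],[0,0,0],[0,0,0],[0,0,0]],"jaw":[0,0,0,0,0,0,0,0,0,0,0,0]}'
python3 -m jog '{"offset":[[-0.06,0.01,0],[-0.06,0.01,0],[-0.06,0.01,0],[-0.06,0.01,0]],"angular":[[0,0,0],[0,0,0],[0,0,0],[0,0,0]],"jaw":[0,0,0,0]}'
python3 -c "
from h import *
print(l(manip.state()['tool_pos']))
im=grab('scene','s12.png');cv2.imwrite('pics/s12z.png',cv2.resize(im[190:310,230:380],None,fx=5,fy=5,interpolation=cv2.INTER_CUBIC))"
```

```text
time: 10.0
tool_pos: [0.4928, 0.1075, 0.0018]
tool_rot: [0.705, -0.705, 0.054, -0.054]
contact_force: [3.0, 1.9, 0.8]
gripper_width: 0.001
time: 10.4
tool_pos: [0.4811, 0.1093, 0.0016]
tool_rot: [-0.705, 0.705, -0.054, 0.054]
contact_force: [2.6, -0.6, -1.8]
gripper_width: -0.003
(np.float64(-0.1404977771237486), np.float64(0.003185679125814576))
```

View pics/s12z.png

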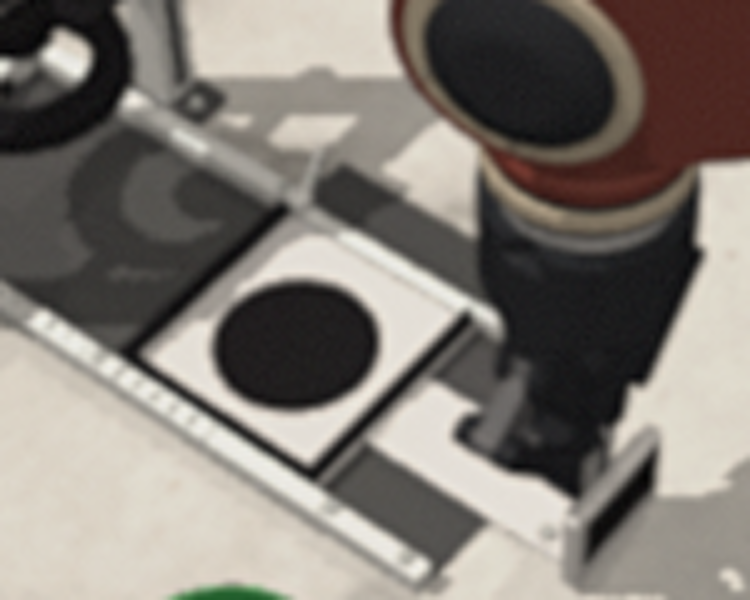

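```bash
python3 -m jog '{"offset":[[-0.06,0.01,0],[-0.06,0.01,0],[-0.06,0.01,0],[-0.06,0.01,0]],"angular":[[0,0,0],[0,0,0],[0,0,0],[0,0,0]],"jaw":[0,0,0,0]}'
python3 -c "
from h import *
print(l(onz('scene',289.2,259,.0044)))"
```

```text
time: 10.85
tool_pos: [0.4759, 0.1101, 0.0029]
tool_rot: [-0.705, 0.705, -0.047, 0.06]
contact_force: [27.3, -4.8, -19.5]
gripper_width: 0.0
(np.float64(0.0037682119963929964), np.float64(0.00034381922354012487))
```

```bash
python3 -m jog '{"offset":[[0.2,-0.03,0],[0.1,0,0.2],[0,-0.1,0.5],[0,-0.3,0.5],[0,-0.5,0.5],[0,-0.6,0.3],[0,-0.6,0],[0,-0.6,0],[0,-0.6,0],[0,-0.6,0]],"angular":[[0,0,0],[0,0,0],[0,0,0],[0,0,-1],[0,0,-1],[0,0,-1],[0,0,-1],[0,0,-1],[0,0,-1],[0,0,-1]],"jaw":[0,0,50,50,50,50,50,50,50,50]}'
python3 -c "
from h import *
im=cv2.imread('pics/scene0.png');cv2.imwrite('pics/d0.png',cv2.resize(im[150:260,330:460],None,fx=5,fy=5,interpolation=cv2.INTER_CUBIC))
st()"
```

```text
time: 11.85
tool_pos: [0.4839, -0.0859, 0.1024]
tool_rot: [0.638, -0.638, 0.305, -0.304]
contact_force: [1.6, 0.1, 1.0]
gripper_width: 0.587
t 11.85 p [ 0.4839 -0.0859  0.1024] F [1.6 0.1 1. ] jaw 0.5874656963521351 j6 [-0.33 -0.19  2.01  0.    1.32 -1.01]
[[ 0.63  -0.001  0.777]
 [-0.777  0.001  0.63 ]
 [-0.001 -1.    -0.   ]]
```

View pics/d0.png

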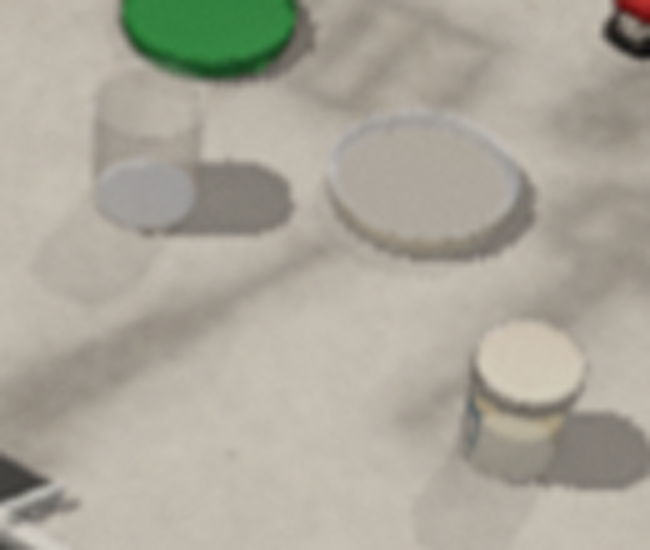

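```bash
python3 -c "
from h import *
f=lambda a,b,z:onz('scene',330+a/5,150+b/5,z).round(4)
print('dish',f(425,178,.016),'jar',f(528,368,.058),'beaker',f(147,195,.004),f(147,105,.063))"
```

```text
dish [ 0.4697 -0.2351  0.016 ] jar [ 0.3784 -0.1028  0.058 ] beaker [ 0.5854 -0.1751  0.004 ] [ 0.5864 -0.1714  0.063 ]
```

```bash
python3 -m jog '{"offset":[[0,-0.5,0],[0,-0.55,0],[0,-0.55,0],[-0.1,-0.55,0],[-0.1,-0.55,0],[-0.06,-0.55,0],[0,-0.55,0],[0,-0.5,0],[0,0,0]],"angular":[[0,0,-1],[0,0,-1],[0,0,-1],[0,0,-1],[0,0,-1],[0,0,-1],[0,0,-0.5],[0,0,0],[0,0,0]],"jaw":[50,50,50,50,50,50,50,50,50]}'
python3 -m jog '{"offset":[[0,0,-0.4],[0,0,-0.4],[0,0,-0.4],[0,0,-0.4],[0,0,-0.1],[0,0,0]],"angular":[[0,0,0],[0,0,0],[0,0,0],[0,0,0],[0,0,0],[0,0,0]],"jaw":[50,50,50,50,50,50]}'
python3 -c "
from h import *
st();grab('wrist','w13.png')
im=grab('scene','s13.png');cv2.imwrite('pics/s13z.png',cv2.resize(im[130:280,330:500],None,fx=4,fy=4,interpolation=cv2.INTER_CUBIC))"
```

```text
time: 12.75
tool_pos: [0.4711, -0.3022, 0.1025]
tool_rot: [-0.5, 0.501, -0.5, 0.499]
contact_force: [0.1, 1.1, 0.4]
gripper_width: 0.585
time: 13.35
tool_pos: [0.4708, -0.2988, 0.0161]
tool_rot: [-0.501, 0.501, -0.5, 0.498]
contact_force: [-0.3, 0.8, 0.1]
gripper_width: 0.587
t 13.35 p [ 0.4708 -0.2988  0.0161] F [-0.3  0.8  0.1] jaw 0.5874462654163678 j6 [-0.7   0.09  1.91  0.    1.15 -0.7 ]
[[ 0.005 -0.002  1.   ]
 [-1.     0.002  0.005]
 [-0.002 -1.    -0.002]]
```

View pics/w13.png

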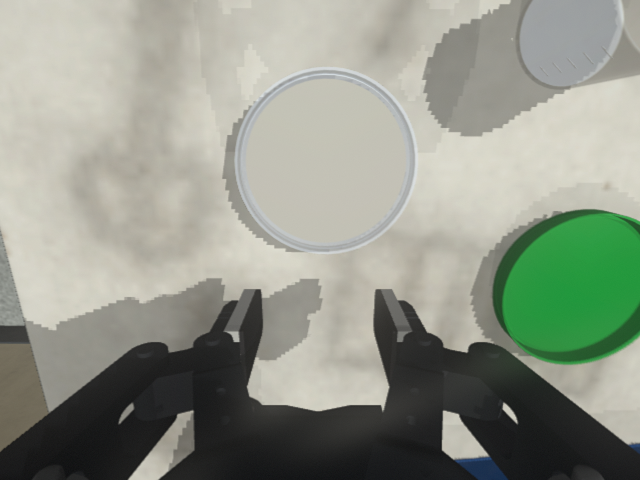

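View pics/s13z.png

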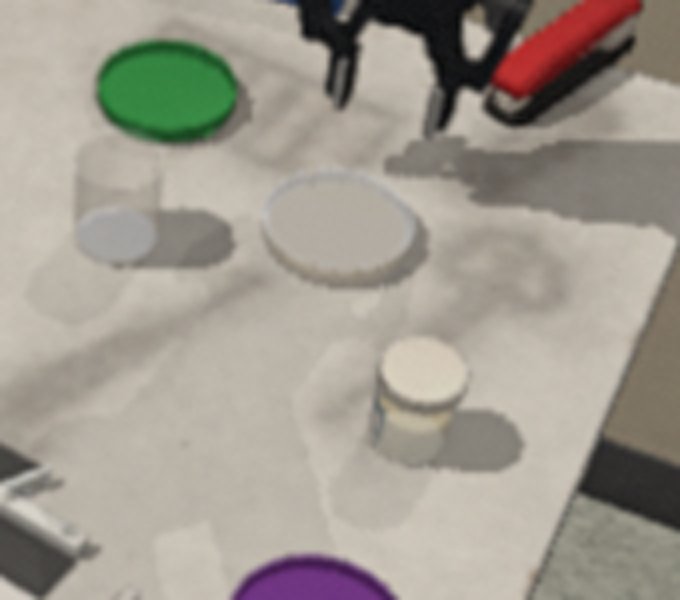

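```bash
python3 -c "
from h import *
print(wz(326,160,.016))"
python3 -m jog '{"offset":[[0.04,0,-0.15],[0,0,-0.15],[0,0,0]],"angular":[[0,0,0],[0,0,0],[0,0,0]],"jaw":[50,50,50]}'
python3 -m jog '{"offset":[[0,0,-0.1],[0,0,0]],"angular":[[0,0,0],[0,0,0]],"jaw":[50,50]}'
python3 -m jog '{"offset":[[0,0,-0.1],[0,0,0]],"angular":[[0,0,0],[0,0,0]],"jaw":[50,50]}'
python3 -c "
from h import *
st();grab('wrist','w14.png')
im=grab('scene','s14.png');cv2.imwrite('pics/s14z.png',cv2.resize(im[130:280,330:500],None,fx=4,fy=4,interpolation=cv2.INTER_CUBIC))"
```

```text
[ 0.4759551  -0.23856232  0.016     ]
time: 13.75
tool_pos: [0.4728, -0.2995, 0.0007]
tool_rot: [-0.501, 0.501, -0.5, 0.498]
contact_force: [0.5, -0.6, -0.1]
gripper_width: 0.587
time: 13.95
tool_pos: [0.473, -0.2998, -0.004]
tool_rot: [-0.501, 0.501, -0.499, 0.498]
contact_force: [-0.1, 0.2, -0.1]
gripper_width: 0.586
time: 14.15
tool_pos: [0.473, -0.2998, -0.0089]
tool_rot: [-0.501, 0.501, -0.499, 0.498]
contact_force: [-0.1, 0.1, -0.2]
gripper_width: 0.59
t 14.15 p [ 0.473  -0.2998 -0.0089] F [-0.1  0.1 -0.2] jaw 0.5896221732960701 j6 [-0.7   0.13  1.91 -0.    1.1  -0.7 ]
[[ 0.005 -0.001  1.   ]
 [-1.     0.001  0.005]
 [-0.001 -1.    -0.001]]
```

View pics/w14.png

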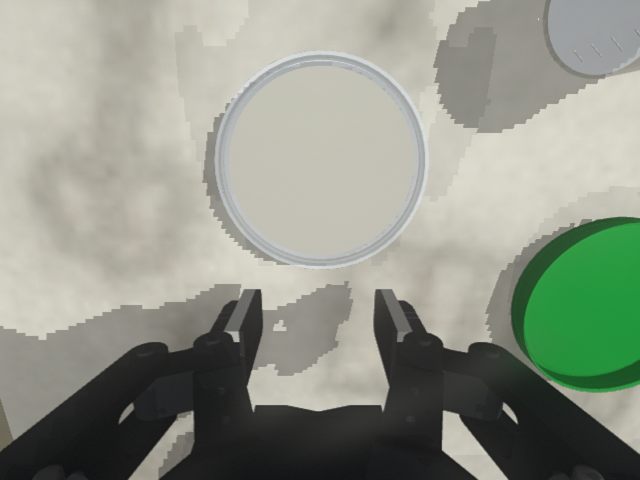

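View pics/s14z.png

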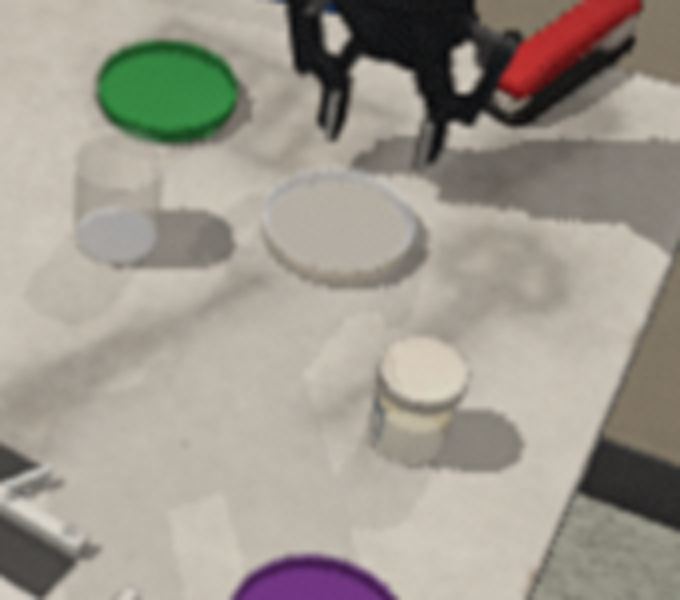

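```bash

python3 -m jog '{"offset":[[0,0,-0.1],[0,0,0]],"angular":[[0,0,0],[0,0,0]],"jaw":[50,50]}'
python3 -m jog '{"offset":[[0,0,-0.1],[0,0,0]],"angular":[[0,0,0],[0,0,0]],"jaw":[50,50]}'
python3 -c "
from h import *
grab('wrist','w15.png')
im=grab('scene','s15.png');cv2.imwrite('pics/s15z.png',cv2.resize(im[130:280,330:500],None,fx=4,fy=4,interpolation=cv2.INTER_CUBIC))"
```

```text
time: 14.45
tool_pos: [0.4731, -0.2998, -0.0138]
tool_rot: [-0.501, 0.501, -0.499, 0.498]
contact_force: [-0.4, 0.3, -0.1]
gripper_width: 0.585
time: 14.65
tool_pos: [0.473, -0.2997, -0.019]
tool_rot: [-0.501, 0.501, -0.499, 0.498]
contact_force: [-0.7, 0.8, 0.3]
gripper_width: 0.582
```

View pics/s15z.png

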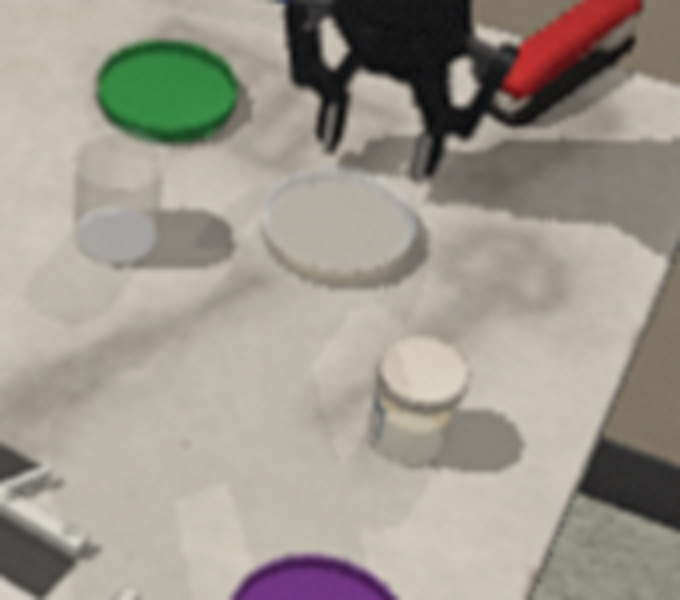

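View pics/w15.png

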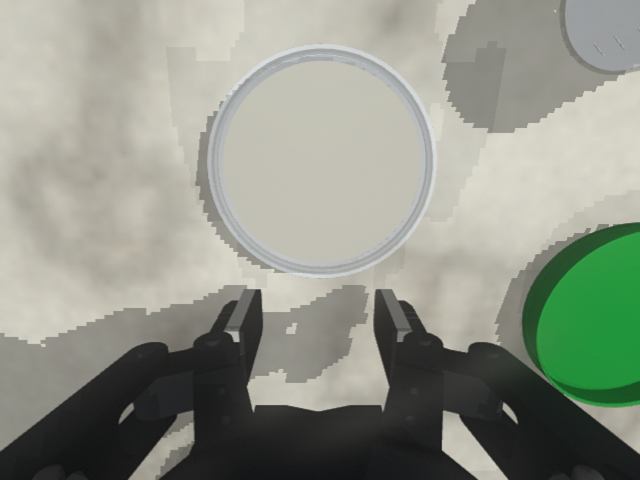

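```bash
python3 -c "
from h import *
def tri(a,b):
  o,d=ray('scene',*a);p=wz(*b,0);e=wz(*b,.1)-p
  s,t=np.linalg.lstsq(np.c_[d,-e],p-o,rcond=None)[0];print((o+s*d).round(4),(p+t*e).round(4))
tri((330+426/4,130+178/4),(251,290));tri((330+330/4,130+150/4),(385,290))"
```

```text
[ 0.4381 -0.2969  0.0154] [ 0.4434 -0.2934  0.0127]
[ 0.4981 -0.2912  0.0175] [ 0.5024 -0.2906  0.0181]
```

```bash

python3 -m jog '{"offset":[[0,0,-0.1],[0,0,0]],"angular":[[0,0,0],[0,0,0]],"jaw":[50,50]}'
python3 -m jog '{"offset":[[0,0,-0.06],[0,0,0]],"angular":[[0,0,0],[0,0,0]],"jaw":[50,50]}'
python3 -m jog '{"offset":[[0,0,-0.06],[0,0,0]],"angular":[[0,0,0],[0,0,0]],"jaw":[50,50]}'
python3 -c "
from h import *
grab('wrist','w16.png')"
```

```text
time: 14.95
tool_pos: [0.473, -0.2998, -0.0239]
tool_rot: [-0.501, 0.501, -0.499, 0.498]
contact_force: [-0.2, -0.1, -0.5]
gripper_width: 0.586
time: 15.15
tool_pos: [0.4732, -0.2999, -0.0267]
tool_rot: [-0.501, 0.501, -0.499, 0.499]
contact_force: [-0.7, 0.4, 0.4]
gripper_width: 0.588
time: 15.35
tool_pos: [0.4732, -0.2999, -0.0296]
tool_rot: [-0.501, 0.501, -0.499, 0.499]
contact_force: [-0.2, -0.7, 1.0]
gripper_width: 0.584
```

View pics/w16.png

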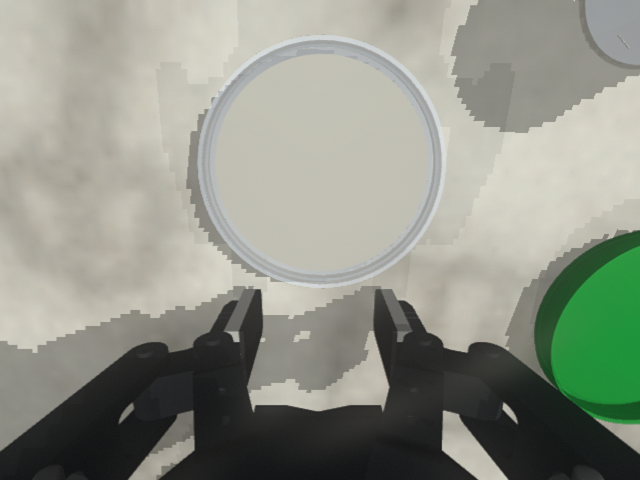

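```bash

python3 -m jog '{"offset":[[0.02,0.2,0],[0.02,0.2,0],[0,0.2,0],[0,0.2,0],[0,0.2,0],[0,0,0]],"angular":[[0,0,0],[0,0,0],[0,0,0],[0,0,0],[0,0,0],[0,0,0]],"jaw":[50,50,50,50,50,50]}'
python3 -c "
from h import *
grab('wrist','w17.png')"
```

```text
time: 16.0
tool_pos: [0.4751, -0.2484, -0.0295]
tool_rot: [0.502, -0.502, 0.499, -0.498]
contact_force: [-0.3, -0.9, -0.9]
gripper_width: 0.589
```

View pics/w17.png

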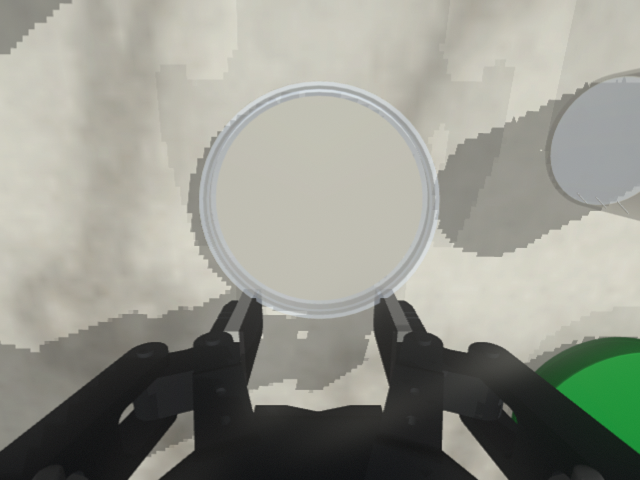

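The dish sits well in the two-finger cradle and moves with it.

```bash
python3 -c "
from h import *
print(wz(320,200,.016), wz(320,200,.016+.033))"
python3 -m jog '{"offset":[[0.01,0.2,0],[0.01,0.2,0],[0,0.2,0],[0,0.2,0],[0,0.2,0],[0,0.2,0],[0,0.2,0],[0,0.2,0],[0,0.2,0],[0,0.2,0],[0,0]],"angular":[[0,0,0],[0,0,0],[0,0,0],[0,0,0],[0,0,0],[0,0,0],[0,0,0],[0,0,0],[0,0,0],[0,0,0],[0,0,0]],"jaw":[50,50,50,50,50,50,50,50,50,50,50]}' | tail -3
```

```text
[ 0.47601273 -0.19919188  0.016     ] [ 0.4757737  -0.19334867  0.049     ]invalid input
```

```bash

python3 -m jog '{"offset":[[0.01,0.2,0],[0.01,0.2,0],[0,0.2,0],[0,0.2,0],[0,0.2,0],[0,0.2,0],[0,0.2,0],[0,0.2,0],[0,0.2,0],[0,0.2,0],[0,0.2,0],[0,0.2,0]],"angular":[[0,0,0],[0,0,0],[0,0,0],[0,0,0],[0,0,0],[0,0,0],[0,0,0],[0,0,0],[0,0,0],[0,0,0],[0,0,0],[0,0,0]],"jaw":[50,50,50,50,50,50,50,50,50,50,50,50]}'
python3 -c "
from h import *
st();grab('wrist','w18.png');grab('scene','s18.png')"
```

```text
time: 17.25
tool_pos: [0.4764, -0.1293, -0.0292]
tool_rot: [-0.501, 0.501, -0.499, 0.499]
contact_force: [-0.8, -0.4, 0.9]
gripper_width: 0.582
t 17.25 p [ 0.4764 -0.1293 -0.0292] F [-0.8 -0.4  0.9] jaw 0.5821167979193222 j6 [-0.42  0.01  2.08 -0.    1.05 -0.42]
[[ 0.005 -0.     1.   ]
 [-1.    -0.     0.005]
 [ 0.    -1.    -0.   ]]
```

View pics/w18.png

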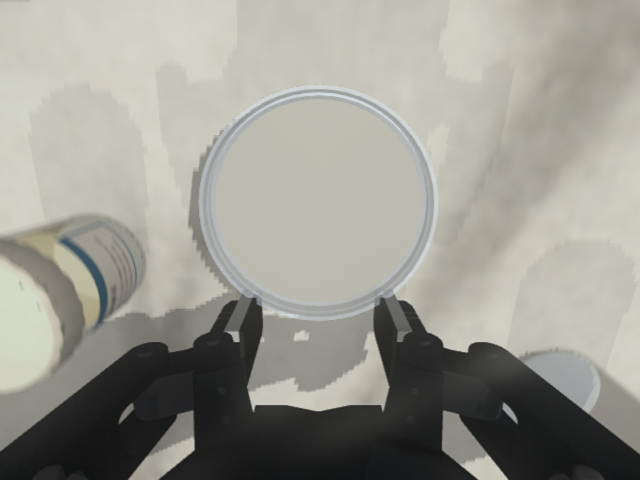

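View pics/s18.png

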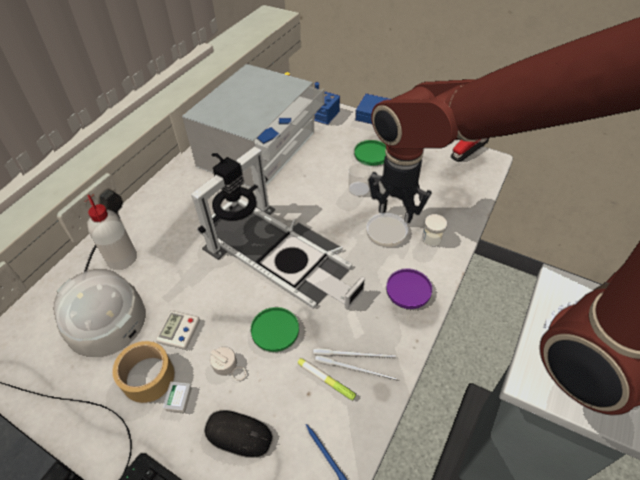

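```bash
python3 -c "
from h import *
for z in(.013,-.017): print(z,wz(200,203,z),wz(438,203,z),np.linalg.norm(wz(200,203,z)-wz(438,203,z)))
print('purple',onz('top',307,345,.016),'green',onz('top',220,257,.016))
m=manip.camera_model('wrist');M=np.linalg.inv(np.array(m['mount']))
for y in(0,.02,-.02,-.0187-.054):
  for z in(-.025,.025,.0425):
   for x in (-.011,-.038):
    c=M@np.array([x,y,z,1]);s=c[:2]/c[2];print(x,y,z,(s*[m['fx'],m['fy']]+[m['cx'],m['cy']]).round(0))
"
```

```text
0.013 [ 0.43083671 -0.08072295  0.013     ] [ 0.52202697 -0.08011865  0.013     ] 0.09119226855864175
-0.017 [ 0.42052275 -0.0863538  -0.017     ] [ 0.53258014 -0.08561122 -0.017     ] 0.11205984485016067
purple [0.37150754 0.03745421 0.016     ] green [0.55622794 0.23823686 0.016     ]
-0.011 0 -0.025 [270. 258.]
-0.038 0 -0.025 [268. 208.]
-0.011 0 0.025 [365. 258.]
-0.038 0 0.025 [367. 208.]
-0.011 0 0.0425 [397. 258.]
-0.038 0 0.0425 [401. 208.]
-0.011 0.02 -0.025 [275. 246.]
-0.038 0.02 -0.025 [273. 201.]
-0.011 0.02 0.025 [360. 246.]
-0.038 0.02 0.025 [362. 201.]
-0.011 0.02 0.0425 [390. 246.]
-0.038 0.02 0.0425 [393. 201.]
-0.011 -0.02 -0.025 [265. 272.]
-0.038 -0.02 -0.025 [262. 216.]
-0.011 -0.02 0.025 [370. 272.]
-0.038 -0.02 0.025 [373. 216.]
-0.011 -0.02 0.0425 [407. 272.]
-0.038 -0.02 0.0425 [411. 216.]
-0.011 -0.0727 -0.025 [242. 331.]
-0.038 -0.0727 -0.025 [236. 254.]
-0.011 -0.0727 0.025 [393. 332.]
-0.038 -0.0727 0.025 [398. 254.]
-0.011 -0.0727 0.0425 [446. 332.]
-0.038 -0.0727 0.0425 [455. 254.]
```

```bash
python3 -c "
from h import *
im=cv2.imread('pics/s18.png');cv2.imwrite('pics/s18z.png',cv2.resize(im[130:260,330:460],None,fx=4.6,fy=4.6,interpolation=cv2.INTER_CUBIC))
p=np.array([.4764,-.1293,0])
for z in(0,.005,.02,.04,.06,.08,.1):print(z,(proj('scene',[.4764,-.1293,z])-[330,130])*4.6)"
```

```text
0 [295.22306232 406.21208366]
0.005 [296.22575112 399.2077676 ]
0.02 [299.27242342 377.9012696 ]
0.04 [303.4268343 348.789742 ]
0.06 [307.6899914  318.84578884]
0.08 [312.06573182 288.03618674]
0.1 [316.55803615 256.32612824]
```

View pics/s18z.png

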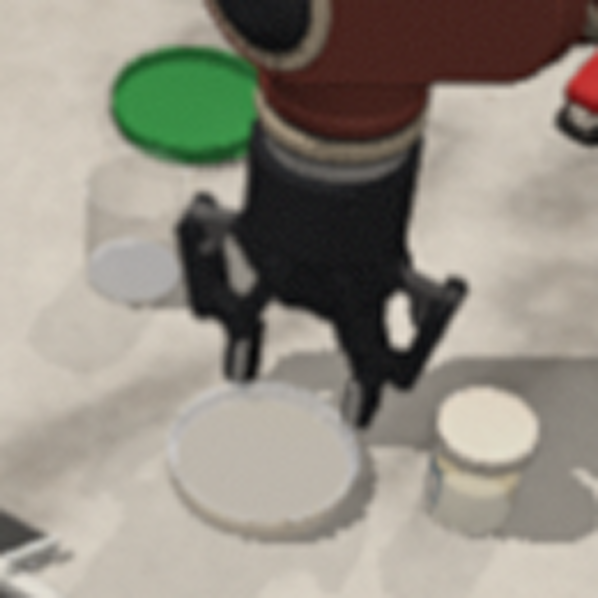

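```bash

python3 -m jog '{"offset":[[0.08,0.18,0],[0.08,0.18,0],[0.08,0.18,0],[0,0,0],[0,-0.3,0],[0,-0.3,0.4],[0,0,0.5],[0,0,0.5],[0,0,0.5]],"angular":[[0,0,0],[0,0,0],[0,0,0],[0,0,0],[0,0,0],[0,0,0],[0,0,0],[0,0,0],[0,0,0]],"jaw":[50,50,50,50,50,50,45,40,40]}'
python3 -c "
from h import *
st();im=grab('wrist','w19.png')"
```

```text
time: 18.25
tool_pos: [0.4882, -0.1345, 0.0667]
tool_rot: [-0.501, 0.501, -0.499, 0.499]
contact_force: [0.6, 1.1, -0.5]
gripper_width: 0.47
t 18.25 p [ 0.4882 -0.1345  0.0667] F [ 0.6  1.1 -0.5] jaw 0.4696139301809868 j6 [-0.42 -0.11  2.01 -0.    1.24 -0.42]
[[ 0.003 -0.     1.   ]
 [-1.    -0.     0.003]
 [ 0.    -1.    -0.   ]]
```

View pics/w19.png

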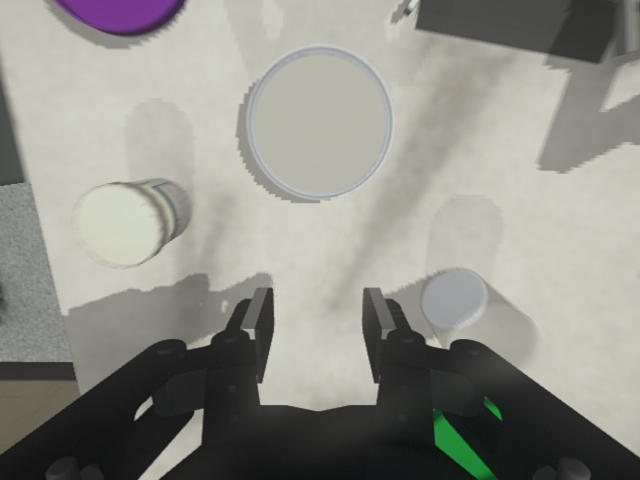

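The wrist view shows the dish at (321,122), with the jar at (120,225) and the beaker at (455,298) still standing.

```bash
python3 -c "
from h import *
print('dish',wz(321,122,.014),'jar',wz(118,225,.058),'beaker',wz(455,298,.004),'cheek tip',wz(403,15,.012),l(wz(403,15,.012)))
print(w(0,-.13),w(0,-.14))"
```

```text
dish [ 0.49359224 -0.05448724  0.014     ] jar [ 0.38058329 -0.11059857  0.058     ] beaker [ 0.59770379 -0.18183347  0.004     ] cheek tip [0.54146388 0.00541111 0.012     ] (np.float64(-0.064840573698059), np.float64(-0.09013763054813673))
[ 0.59939974 -0.04395228] [ 0.59786126 -0.05383323]
```

```bash

python3 -m jog '{"offset":[[-0.1,0.14,0],[-0.1,0.14,0],[-0.1,0.14,0],[-0.1,0.14,0],[-0.1,0.14,0],[-0.1,0.14,0],[-0.1,0.14,0],[-0.1,0.14,0],[-0.1,0.14,0],[-0.1,0.14,0],[-0.1,0.14,0],[-0.04,0.06,0]],"angular":[[0,0,-1],[0,0,-1],[0,0,-1],[0,0,-1],[0,0,-1],[0,0,-1],[0,0,-1],[0,0,-1],[0,0,-1],[0,0,-1],[0,0,-1],[0,0,-1]],"jaw":[40,40,40,40,40,40,40,40,40,40,40,40]}'
python3 -m jog '{"offset":[[0,0,-0.3],[0,0,-0.3],[0,0,-0.3],[0,0,0]],"angular":[[0,0,-1],[0,0,-1],[0,0,-1],[0,0,0]],"jaw":[40,40,40,40]}'
python3 -c "
from h import *
st();im=grab('wrist','w20.png');grab('scene','s20.png')"
```

```text
time: 19.5
tool_pos: [0.4311, -0.0537, 0.0656]
tool_rot: [-0.111, 0.111, -0.698, 0.699]
contact_force: [-0.1, -0.8, -0.4]
gripper_width: 0.471
time: 19.9
tool_pos: [0.4295, -0.0534, 0.0185]
tool_rot: [-0.0, -0.003, 0.707, -0.707]
contact_force: [0.2, 1.2, 0.4]
gripper_width: 0.47
t 19.9 p [ 0.4295 -0.0534  0.0185] F [0.2 1.2 0.4] jaw 0.47037787192512487 j6 [-0.3  -0.23  2.2  -0.    1.18  1.27]
[[-1.    -0.004  0.004]
 [-0.004  0.001 -1.   ]
 [ 0.004 -1.    -0.001]]
```

View pics/w20.png

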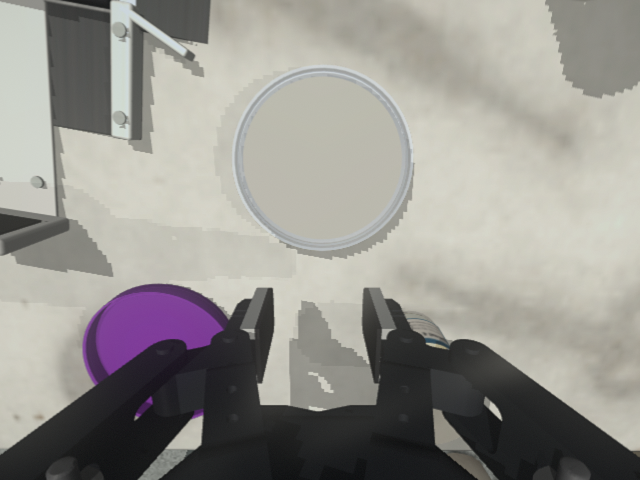

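View pics/s20.png

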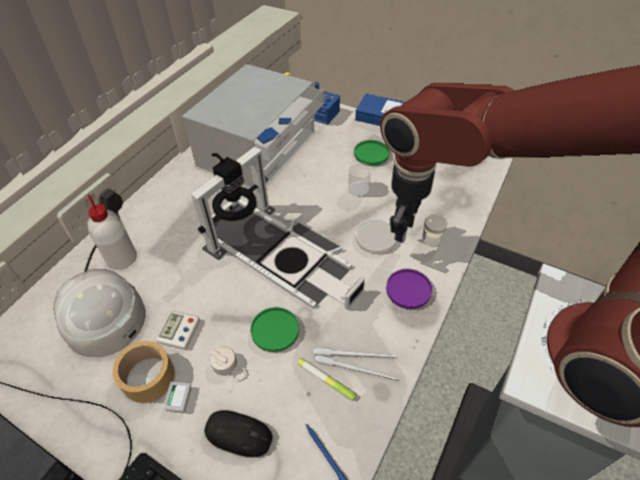

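```bash

python3 -m jog '{"offset":[[0.2,-0.02,0],[0,0,-0.25],[0,0,-0.25],[0,0,-0.25],[0,0,-0.2],[0,0,0]],"angular":[[0,0,0],[0,0,0],[0,0,0],[0,0,0],[0,0,0],[0,0,0]],"jaw":[40,40,40,40,40,40]}'
python3 -c "
from h import *
st();im=grab('wrist','w21.png')"
```

```text
time: 20.6
tool_pos: [0.4392, -0.0534, -0.0292]
tool_rot: [0.0, -0.003, 0.708, -0.707]
contact_force: [-0.2, 0.4, -0.2]
gripper_width: 0.469
t 20.6 p [ 0.4392 -0.0534 -0.0292] F [-0.2  0.4 -0.2] jaw 0.4691545884757513 j6 [-0.29 -0.11  2.19  0.    1.06  1.28]
[[-1.    -0.005  0.005]
 [-0.005  0.001 -1.   ]
 [ 0.005 -1.    -0.001]]
```

View pics/w21.png

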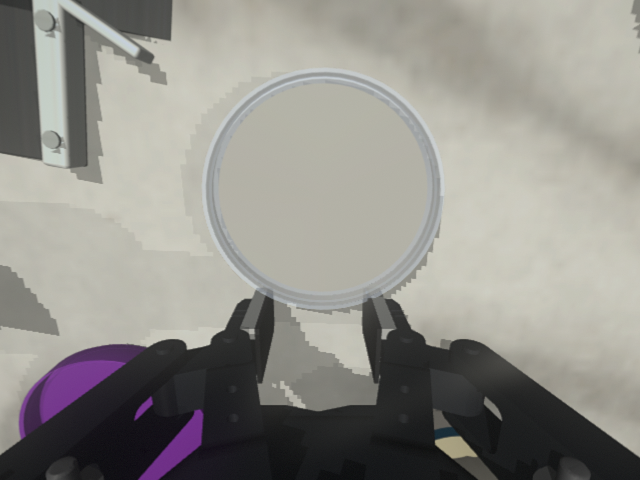

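```bash
python3 -c "
from h import *
print(wz(322,188,.014))"
python3 -m jog '{"offset":[[0.2,0,0],[0.2,0,0],[0.2,0,0],[0.2,0,0],[0.2,0,0],[0.2,0,0],[0.2,0,0],[0.2,0,0],[0.2,0,0],[0,0,0]],"angular":[[0,0,0],[0,0,0],[0,0,0],[0,0,0],[0,0,0],[0,0,0],[0,0,0],[0,0,0],[0,0,0],[0,0,0]],"jaw":[40,40,40,40,40,40,40,40,40,40]}'
python3 -c "
from h import *
st();im=grab('wrist','w22.png')"
```

```text
[ 0.49496707 -0.05562758  0.014     ]
time: 21.65
tool_pos: [0.5331, -0.0543, -0.0263]
tool_rot: [-0.002, 0.001, -0.707, 0.707]
contact_force: [0.4, -0.3, -0.4]
gripper_width: 0.469
t 21.65 p [ 0.5331 -0.0543 -0.0263] F [ 0.4 -0.3 -0.4] jaw 0.46917461240713365 j6 [-0.24  0.1   1.98  0.    1.06  1.33]
[[-1.     0.002  0.005]
 [-0.005 -0.    -1.   ]
 [-0.002 -1.     0.   ]]
```

View pics/w22.png

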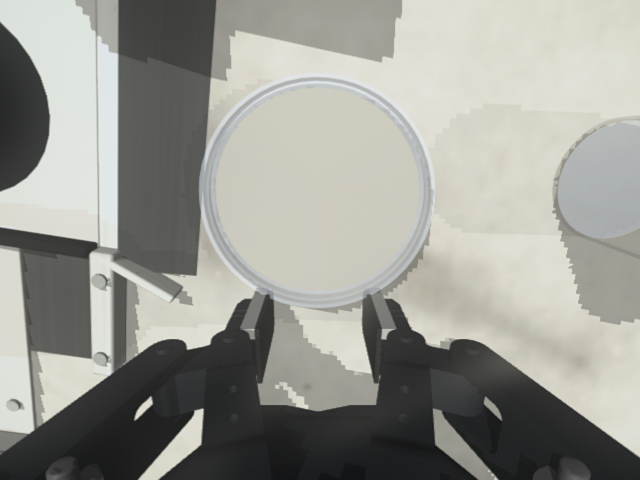

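```bash
python3 -c "
from h import *
p=wz(317,190,.014);print(p,l(p)); 
for a in((180,300),(103,250)):print(l(wz(*a,.012)))
q=wz(50,108,.0044) ;print('disc?',l(wz(0,107,.0044)))"
```

```text
[ 0.58579373 -0.05415621  0.014     ] (np.float64(-0.011874169225799522), np.float64(-0.14217570631285023))
(np.float64(-0.06815096156824213), np.float64(-0.09164003305069582))
(np.float64(-0.05045939804820305), np.float64(-0.05937662752194033))
disc? (np.float64(-0.0010803499637337954), np.float64(-0.016590371364876285))
```

```bash

python3 -m jog '{"offset":[[0.12,0,0],[0.12,0,0],[0,0,0],[-0.25,0,0],[0,0,0.4],[0,0,0.5],[0,0,0.5],[0,0,0.4]],"angular":[[0,0,0],[0,0,0],[0,0,0],[0,0,0],[0,0,0],[0,0,0],[0,0,0.5],[0,0,1]],"jaw":[40,40,40,40,40,40,40,40]}'
python3 -m jog '{"offset":[[0.1,-0.1,0],[0.1,-0.1,0],[0.1,-0.1,0],[0.1,-0.1,0],[0.1,-0.1,0],[0.1,-0.1,0],[0.1,-0.1,0],[0.1,-0.1,0],[0.1,-0.1,0],[0.1,-0.1,0],[0.1,-0.12,0],[0,0,0]],"angular":[[0,0,1],[0,0,1],[0,0,1],[0,0,1],[0,0,1],[0,0,1],[0,0,1],[0,0,1],[0,0,1],[0,0,1],[0,0,1],[0,0,1]],"jaw":[40,40,40,40,40,40,40,40,40,40,40,40]}'
python3 -c "
from h import *
st();im=grab('wrist','w23.png')"
```

```text
time: 22.5
tool_pos: [0.5301, -0.0541, 0.0645]
tool_rot: [-0.058, 0.058, -0.705, 0.705]
contact_force: [0.5, 0.3, -0.8]
gripper_width: 0.469
time: 23.7
tool_pos: [0.5852, -0.1106, 0.0631]
tool_rot: [0.461, -0.462, 0.536, -0.536]
contact_force: [0.2, 0.4, 0.3]
gripper_width: 0.47
t 23.7 p [ 0.5852 -0.1106  0.0631] F [0.2 0.4 0.3] jaw 0.4698233575453503 j6 [-0.31  0.11  1.8  -0.    1.24 -0.16]
[[-0.148 -0.001  0.989]
 [-0.989 -0.    -0.148]
 [ 0.    -1.    -0.001]]
```

View pics/w23.png

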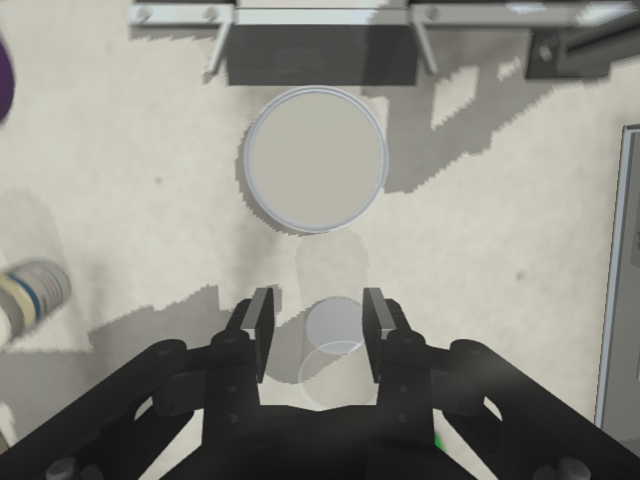

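```bash
python3 -c "
from h import *
for n,u,v,z in(('dish',316,159,.014),('beaker',338,326,.004),('chN',210,77,.012),('chF',433,72,.012),('rampN',228,83,0),('rampF',417,84,0)):
  p=wz(u,v,z);print(n,p.round(4),np.round(l(p),4))
print('tcp',l(manip.state()['tool_pos']))"
```

```text
dish [ 0.5926 -0.0516  0.014 ] [-0.0055 -0.1386]
beaker [ 0.5909 -0.1767  0.004 ] [ 0.012  -0.2625]
chN [0.5373 0.0044 0.012 ] [-0.0688 -0.0918]
chF [ 0.6684 -0.0121  0.012 ] [ 0.0633 -0.0879]
rampN [0.5445 0.0017 0.    ] [-0.0612 -0.0934]
rampF [ 0.662  -0.0161 -0.    ] [ 0.0575 -0.0929]
tcp (np.float64(-0.004070798589188117), np.float64(-0.19779317744408764))
```

```bash

python3 -m jog '{"offset":[[0.05,0,-0.3],[0,0,-0.4],[0,0,-0.4],[0,0,-0.3],[0,0,-0.3],[0,0,-0.1],[0,0,0]],"angular":[[0,0,0],[0,0,0],[0,0,0],[0,0,0],[0,0,0],[0,0,0],[0,0,0]],"jaw":[40,40,40,40,40,40,40]}'
python3 -c "
from h import *
st();print(l(manip.state()['tool_pos']));im=grab('wrist','w24.png')"
```

```text
time: 24.45
tool_pos: [0.5876, -0.1098, -0.0279]
tool_rot: [0.46, -0.461, 0.537, -0.536]
contact_force: [0.1, 0.9, 0.5]
gripper_width: 0.47
t 24.45 p [ 0.5876 -0.1098 -0.0279] F [0.1 0.9 0.5] jaw 0.46968887230378775 j6 [-0.31  0.24  1.82 -0.    1.08 -0.16]
[[-0.152 -0.002  0.988]
 [-0.988  0.001 -0.152]
 [-0.    -1.    -0.002]]
(np.float64(-0.0014773516798517114), np.float64(-0.1968940941647214))
```

View pics/w24.png

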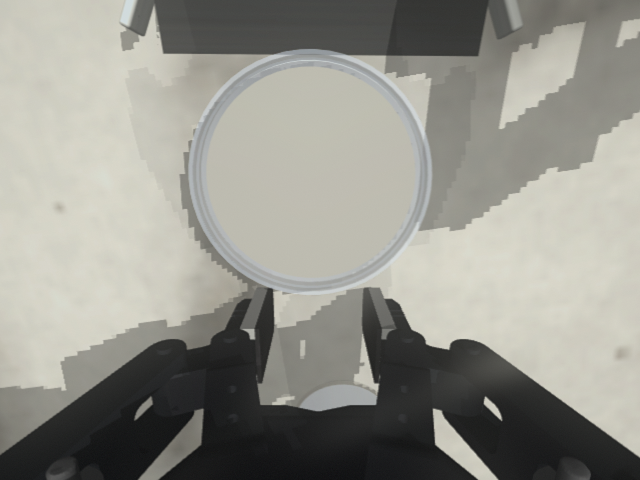

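```bash

python3 -m jog '{"offset":[[0.03,0.2,0],[0.03,0.2,0],[0.03,0.2,0],[0.03,0.2,0],[0.03,0.2,0],[0.03,0.2,0],[0.03,0.2,0],[0,0,0]],"angular":[[0,0,0],[0,0,0],[0,0,0],[0,0,0],[0,0,0],[0,0,0],[0,0,0],[0,0,0]],"jaw":[40,40,40,40,40,40,40,40]}'
python3 -c "
from h import *
st();print(l(manip.state()['tool_pos']));im=grab('wrist','w25.png')"
```

```text
time: 25.3
tool_pos: [0.5989, -0.0386, -0.0268]
tool_rot: [0.461, -0.461, 0.536, -0.536]
contact_force: [0.7, -0.7, 0.2]
gripper_width: 0.465
t 25.3 p [ 0.5989 -0.0386 -0.0268] F [ 0.7 -0.7  0.2] jaw 0.4654945440983071 j6 [-0.19  0.24  1.82  0.    1.08 -0.04]
[[-0.15  -0.     0.989]
 [-0.989  0.    -0.15 ]
 [-0.    -1.    -0.   ]]
(np.float64(-0.00127586430259863), np.float64(-0.1247960438568981))
```

View pics/w25.png

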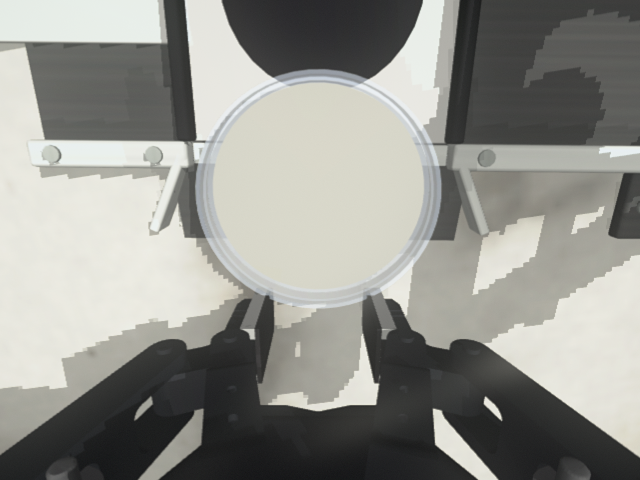

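```bash

python3 -m jog '{"offset":[[0.03,0.2,0.02],[0.03,0.2,0.04],[0.03,0.2,0.04],[0.03,0.2,0.04],[0.03,0.2,0.04],[0,0,0]],"angular":[[0,0,0],[0,0,0],[0,0,0],[0,0,0],[0,0,0],[0,0,0]],"jaw":[40,40,40,40,40,40]}'
python3 -c "
from h import *
st();print(l(manip.state()['tool_pos']));im=grab('wrist','w26.png')"
```

```text
time: 25.95
tool_pos: [0.6069, 0.0114, -0.0172]
tool_rot: [-0.461, 0.461, -0.536, 0.536]
contact_force: [-0.4, 1.1, 0.5]
gripper_width: 0.468
t 25.95 p [ 0.6069  0.0114 -0.0172] F [-0.4  1.1  0.5] jaw 0.4678102330513988 j6 [-0.1   0.24  1.8   0.    1.1   0.05]
[[-0.15   0.001  0.989]
 [-0.989  0.    -0.15 ]
 [-0.    -1.     0.001]]
(np.float64(-0.0010878947474802078), np.float64(-0.07418643587308431))
```

View pics/w26.png

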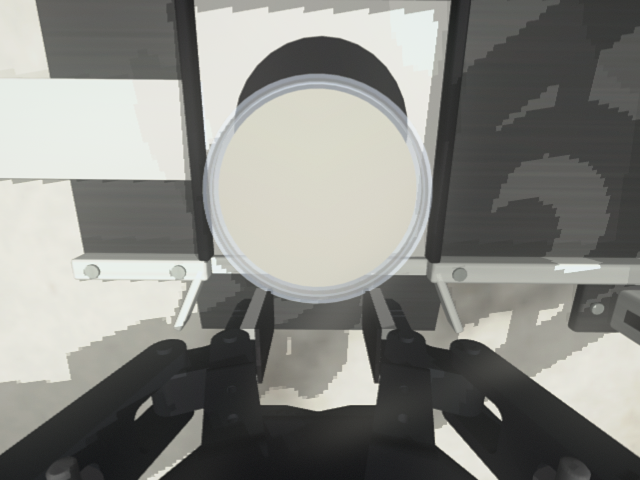

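```bash
python3 -c "
from h import *
print(l(wz(318,188,.019)),l(wz(321,114,.0045)))"
python3 -m jog '{"offset":[[0.03,0.2,0],[0.02,0.14,0],[0,0,0]],"angular":[[0,0,0],[0,0,0],[0,0,0]],"jaw":[40,40,40]}'
python3 -c "
from h import *
print(l(manip.state()['tool_pos']));im=grab('wrist','w27.png')"
```

```text
(np.float64(-0.0010901261983956613), np.float64(-0.021643491897973776)) (np.float64(4.724304598644744e-05), np.float64(0.006767397031625683))
time: 26.3
tool_pos: [0.6089, 0.0278, -0.0178]
tool_rot: [0.461, -0.461, 0.537, -0.536]
contact_force: [-0.7, -0.2, -0.0]
gripper_width: 0.473
(np.float64(-0.001627573371822617), np.float64(-0.05765713996493679))
```

View pics/w27.png

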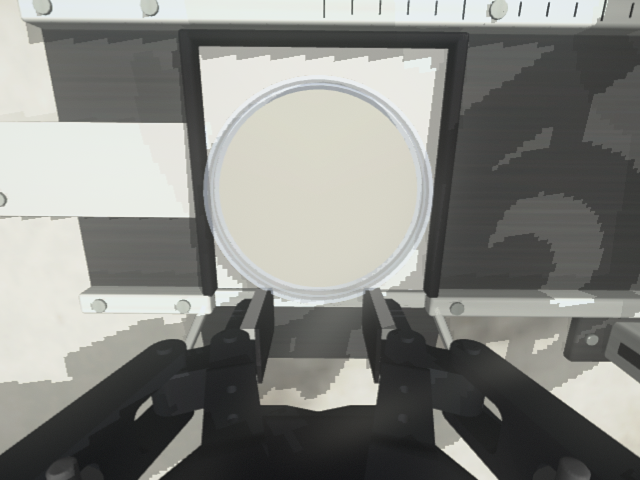

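```bash

python3 -m jog '{"offset":[[0.01,0.1,0],[0.01,0.08,0],[0,0,0]],"angular":[[0,0,0],[0,0,0],[0,0,0]],"jaw":[40,40,40]}'
python3 -c "
from h import *
print(l(manip.state()['tool_pos']));im=grab('wrist','w28.png')"
```

```text
time: 26.65
tool_pos: [0.61, 0.0364, -0.0177]
tool_rot: [0.461, -0.461, 0.537, -0.536]
contact_force: [-0.6, -0.7, -0.4]
gripper_width: 0.467
(np.float64(-0.0019262971724028322), np.float64(-0.04902767056149425))
```

View pics/w28.png

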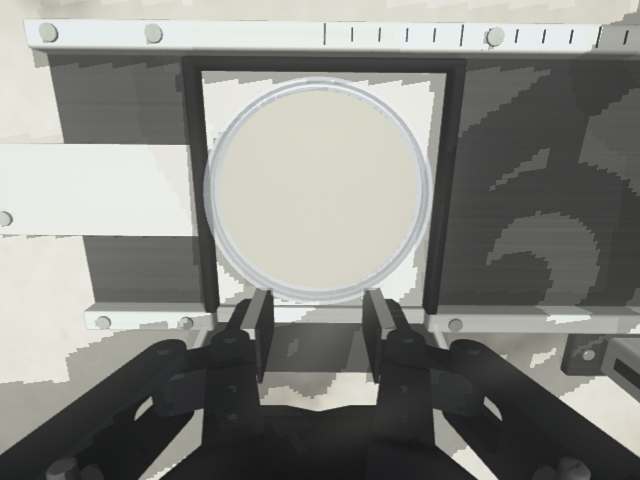

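```bash

python3 -m jog '{"offset":[[-0.06,-0.4,0],[0,0,0.4],[0,0,0.5],[0,0,0.5],[0,0,0.4],[-0.5,0.25,0],[-0.5,0.25,0],[-0.5,0.25,0],[-0.5,0.25,0],[-0.5,0.25,0],[-0.5,0.25,0],[0,0,0]],"angular":[[0,0,0],[0,0,0],[0,0,0],[0,0,0],[0,0,0],[0,0,0],[0,0,0],[0,0,0],[0,0,0],[0,0,0],[0,0,0],[0,0,0]],"jaw":[40,40,40,40,0,0,0,0,0,0,0,0]}'
python3 -c "
from h import *
print(w(-.2,0.001));print(l(manip.state()['tool_pos']));im=grab('scene','s29.png');cv2.imwrite('pics/s29z.png',cv2.resize(im[190:310,230:380],None,fx=5,fy=5,interpolation=cv2.INTER_CUBIC))
im=grab('wrist','w29.png')"
```

```text
time: 27.9
tool_pos: [0.4543, 0.0919, 0.0715]
tool_rot: [0.461, -0.461, 0.537, -0.536]
contact_force: [0.6, 0.1, -0.3]
gripper_width: -0.002
[0.42193495 0.11625773]
(np.float64(-0.1642780704082315), np.float64(-0.018126008196688994))
```

View pics/s29z.png

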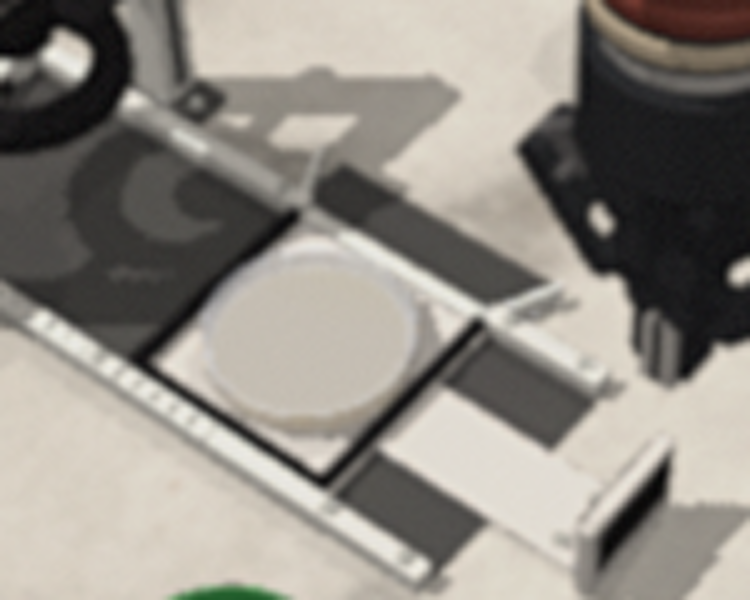

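View pics/w29.png

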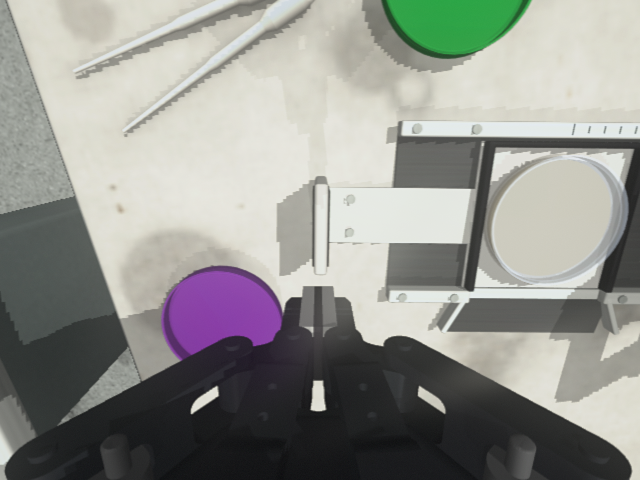

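```bash

python3 -m jog '{"offset":[[-0.32,0.23,0],[-0.32,0.23,0],[-0.03,0,-0.3],[0,0,-0.4],[0,0,-0.4],[0,0,-0.4],[0,0,-0.15],[0,0,0]],"angular":[[0,0,0],[0,0,0],[0,0,0],[0,0,0],[0,0,0],[0,0,0],[0,0,0],[0,0,0]],"jaw":[0,0,0,0,0,0,0,0]}'
python3 -c "
from h import *
print(l(manip.state()['tool_pos']))
im=grab('wrist','w30.png')"
```

```text
time: 28.8
tool_pos: [0.4231, 0.1135, -0.0111]
tool_rot: [0.46, -0.461, 0.537, -0.536]
contact_force: [0.5, 0.8, -0.5]
gripper_width: 0.002
(np.float64(-0.1983946596105305), np.float64(-0.00159110919271571))
```

View pics/w30.png

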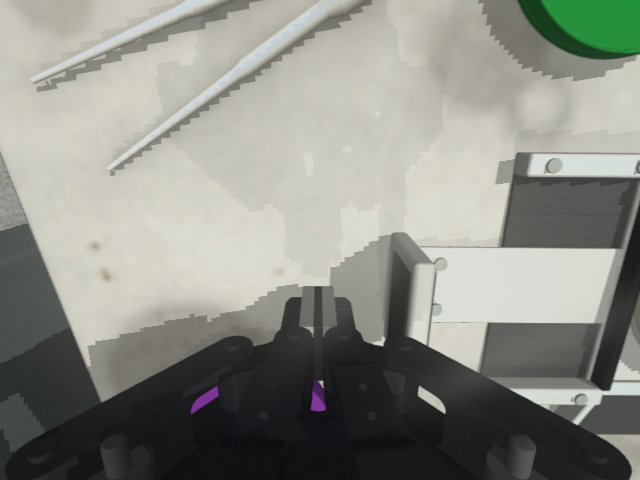

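```bash

python3 -m jog '{"offset":[[0,0.03,0.22],[0.1,-0.015,0],[0.1,-0.015,0],[0.1,-0.015,0],[0.1,-0.015,0],[0.1,-0.015,0],[0.1,-0.015,0],[0.15,-0.023,0],[0.15,-0.023,0],[0.15,-0.023,0],[0.15,-0.023,0],[0,0,0]],"angular":[[0,0,0],[0,0,0],[0,0,0],[0,0,0],[0,0,0],[0,0,0],[0,0,0],[0,0,0],[0,0,0],[0,0,0],[0,0,0],[0,0,0]],"jaw":[0,0,0,0,0,0,0,0,0,0,0,0]}'
python3 -c "
from h import *
print(l(manip.state()['tool_pos']))
im=grab('scene','s31.png');cv2.imwrite('pics/s31z.png',cv2.resize(im[190:310,230:380],None,fx=5,fy=5,interpolation=cv2.INTER_CUBIC))
im=grab('wrist','w31.png')"
```

```text
time: 30.05
tool_pos: [0.485, 0.1061, 0.001]
tool_rot: [-0.461, 0.46, -0.536, 0.537]
contact_force: [-0.6, -0.2, 0.2]
gripper_width: 0.002
(np.float64(-0.13614188377596687), np.float64(0.0006881121842543542))
```

View pics/s31z.png

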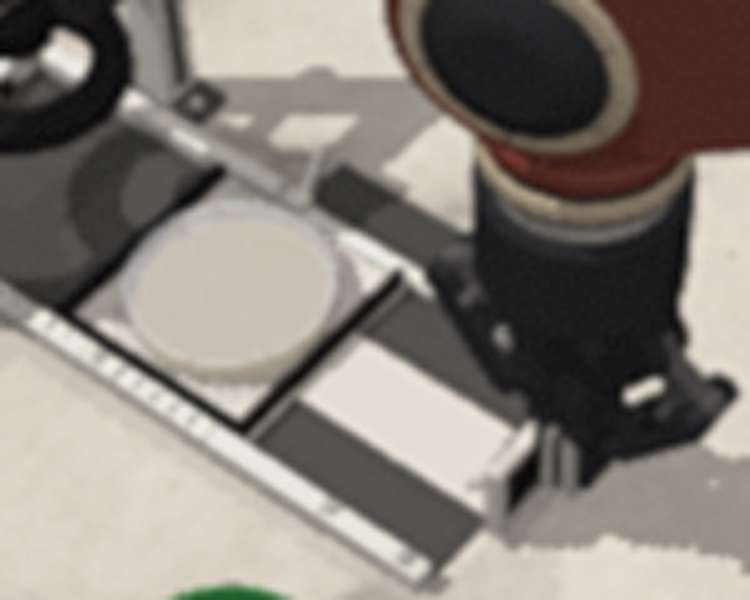

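View pics/w31.png

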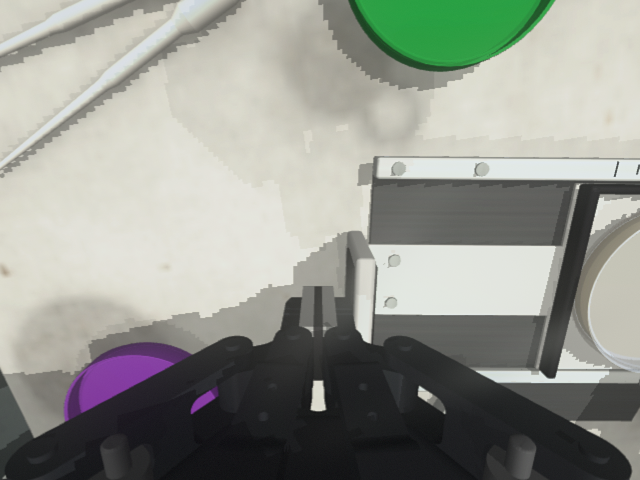

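```bash

python3 -m jog '{"offset":[[0.1,-0.015,0],[0.15,-0.023,0],[0.15,-0.023,0],[0.15,-0.023,0],[0.15,-0.023,0],[0.15,-0.023,0],[0.15,-0.023,0],[0.15,-0.023,0],[0.15,-0.023,0],[0.15,-0.023,0],[0.15,-0.023,0],[0.1,-0.015,0]],"angular":[[0,0,0],[0,0,0],[0,0,0],[0,0,0],[0,0,0],[0,0,0],[0,0,0],[0,0,0],[0,0,0],[0,0,0],[0,0,0],[0,0,0]],"jaw":[0,0,0,0,0,0,0,0,0,0,0,0]}'
python3 -m jog '{"offset":[[0.06,-0.01,0],[0.06,-0.01,0],[0.06,-0.01,0]],"angular":[[0,0,0],[0,0,0],[0,0,0]],"jaw":[0,0,0]}'
python3 -c "
from h import *
print(l(manip.state()['tool_pos']))"
```

```text
time: 31.35
tool_pos: [0.5691, 0.0932, 0.0007]
tool_rot: [0.46, -0.46, 0.537, -0.537]
contact_force: [-2.7, -1.1, 1.0]
gripper_width: -0.001
time: 31.65
tool_pos: [0.5775, 0.0918, 0.0008]
tool_rot: [0.46, -0.461, 0.537, -0.537]
contact_force: [-2.3, -0.7, -0.7]
gripper_width: 0.003
(np.float64(-0.0425124133155647), np.float64(0.0008145444420003273))
```

Next, small steps until the end stop shows up in the force.

```bash

python3 -m jog '{"offset":[[0.06,-0.01,0],[0.06,-0.01,0],[0.06,-0.01,0]],"angular":[[0,0,0],[0,0,0],[0,0,0]],"jaw":[0,0,0]}'
python3 -m jog '{"offset":[[0.05,-0.008,0],[0.05,-0.008,0]],"angular":[[0,0,0],[0,0,0]],"jaw":[0,0]}'
```

```text
time: 31.95
tool_pos: [0.5866, 0.0904, 0.0008]
tool_rot: [0.461, -0.46, 0.537, -0.537]
contact_force: [-2.3, 0.6, 0.2]
gripper_width: 0.002
time: 32.15
tool_pos: [0.5912, 0.0896, 0.0007]
tool_rot: [0.46, -0.461, 0.537, -0.536]
contact_force: [-9.4, 0.7, 4.3]
gripper_width: -0.003
```

```bash

python3 -m jog '{"offset":[[0.05,-0.008,0],[0,0,0]],"angular":[[0,0,0],[0,0,0]],"jaw":[0,0]}'
python3 -c "
from h import *
print(l(manip.state()['tool_pos']))
im=grab('scene','s32.png');cv2.imwrite('pics/s32z.png',cv2.resize(im[150:310,190:380],None,fx=4,fy=3.7,interpolation=cv2.INTER_CUBIC))"
```

```text
time: 32.35
tool_pos: [0.5909, 0.0896, 0.0007]
tool_rot: [0.458, -0.463, 0.539, -0.534]
contact_force: [-13.7, 0.6, 9.1]
gripper_width: 0.005
(np.float64(-0.028941869307966054), np.float64(0.0006669902283678609))
```

View pics/s32z.png

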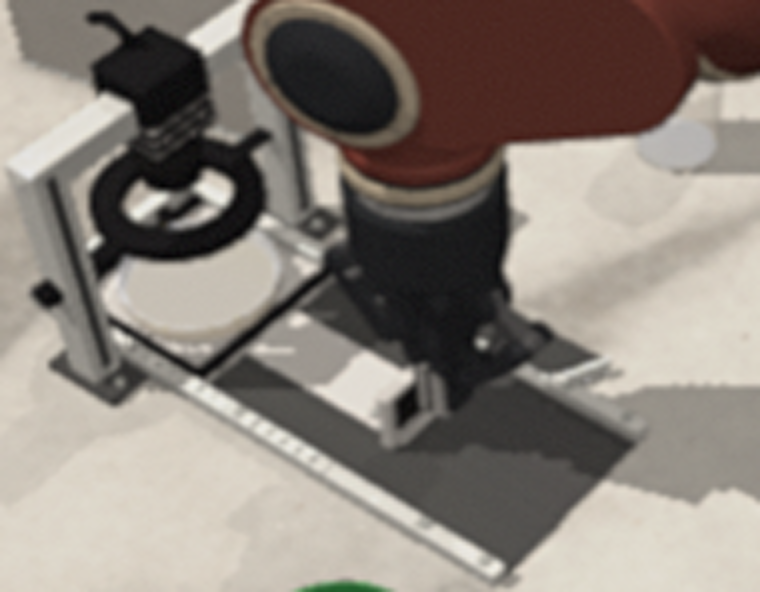

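The force rises at the predicted stop position (local x = -0.029, 14 N), so the stage is home. I'll back off, lift and check.

```bash

python3 -m jog '{"offset":[[-0.2,0.03,0],[-0.3,0.045,0],[0,0,0.4],[0,0,0.5],[0,0,0.5],[-0.5,0,0.4],[-0.5,0,0.2],[-0.5,0,0],[-0.4,0,0],[0,0,0]],"angular":[[0,0,0],[0,0,0],[0,0,0],[0,0,0],[0,0,0],[0,0,0],[0,0,0],[0,0,0],[0,0,0],[0,0,0]],"jaw":[0,0,0,0,0,0,0,0,0,0]}'
python3 -c "
from h import *
grab('scene','s33.png');im=grab('top','t33.png');cv2.imwrite('pics/t33z.png',cv2.resize(im[120:300,230:380],None,fx=3.3,fy=3.3,interpolation=cv2.INTER_CUBIC))"
```

```text
time: 33.4
tool_pos: [0.473, 0.0931, 0.101]
tool_rot: [-0.461, 0.46, -0.536, 0.537]
contact_force: [-0.0, -0.8, 0.1]
gripper_width: -0.001
```

View pics/s33.png

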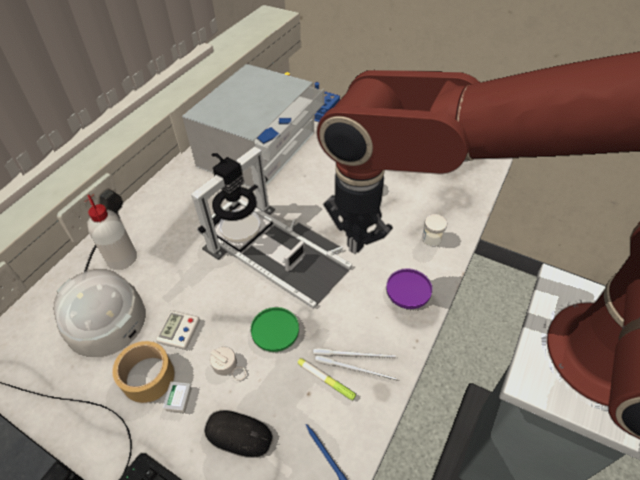

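View pics/t33z.png

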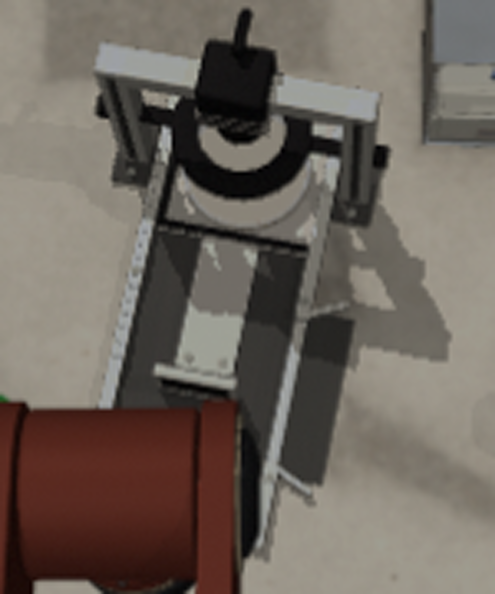

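```bash
python3 -c "
from m import *
print('tab',l(z1(155,369,.049)),l(z1(237,386,.049)),'fence',l(z1(163,221,.013)),l(z1(307,247,.013)))"|tail -1; python3 -c "
from h import *
print(manip.state()['contact_force']); print(manip.job_done())"
```

```text
tab (np.float64(-0.012397412018379088), np.float64(0.025979347302126643)) (np.float64(-0.013465771359633904), np.float64(-0.02921412374143216)) fence (np.float64(0.09826517662763308), np.float64(0.04693667425260413)) (np.float64(0.0984376722899484), np.float64(-0.05407419904204373))
[0.13993065 0.74471101 0.63379682]
the job is handed in; nothing more can be done
None
```

I drew the stage out to its loading stop and pushed the dish between the jar and beaker, up the ramp and into the nest. Then I pushed the stage back in by its tab until it stopped, backed the arm clear and handed the job in at about 33.5 s. No verdict was reported.

**Last checks**
- **Loading stop:** the pull force jumped from about 3 N to 27 N there.
- **Nest:** in the wrist view the dish looked flat and centred before I closed the stage. It had about 3 mm to the left fence, which is the centred value.
- **End stop:** the push force rose from about 2 N to 14 N with the tool within 1 mm of where I predicted the stop.
- **Final position:** the top camera put the tab 12–13 mm before the imager's origin. That means the stage is at about 148–149 mm of 150, within camera accuracy.
- **Dish at the end:** the ring light partly hides it. What shows looks flat in the nest, and I could not measure how well it is centred there.
- **Other objects:** the jar, highlighter and counter stand where they started in the final view. The arm hides the beaker there; it was standing when last seen at 32 s, and the arm did not go near it after that.

**What disagreed**
- **Fingertip height:** the real fingertips sit about 30 mm behind the stated tool point. Because of that, my first two hook attempts passed over the tab without moving the stage, and I corrected the height from the images and force.
- **Camera offsets:** the cameras differed by about 2–5 mm sideways. I used a value in between.

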